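# Change over the control units on the cam-locked docking frame

### The arm

A 6-joint arm with a two-finger parallel gripper is mounted at the origin on the work surface. World frame = base frame: x ahead of the robot, y to its left, z up, the work surface at z = 0. Lengths are in m, angles in rad, forces in N, time in s.
With the tool pointing down it reaches from about 0.35 to 0.975 m from the base axis. Payload 4.9 kg.
Tool frame: the origin (TCP) lies at the very end of the fingers, on their centre line; the grasp point (between the pads) lies 19 mm behind it (ctrl.grip_point_offset is the distance from the TCP to the grasp point, in m); z points along the fingers, y is the line along which they close (so a half turn about z gives the same grasp; the last joint's range is limited). The gripper opens to 85 mm and grips with 20 to 120 N. Pads are 22 mm wide; open, the fingers measure 114 mm over their backs; the gripper's body (76 mm by 85 mm) begins 54 mm behind the grasp point. The pads swing forward as they close: fully open they stand 13 mm farther back than shut.
Start: joints at [-1.366, 0.053, 1.613, -0, 1.476, -0.119], TCP at [0.199, -0.593, 0.195] pointing down, gripper open.
Joint ranges: [-3.01, 3.01], [-1.01, 2.22], [0.06, 2.58], [-1.02, 4.17], [0.09, 2.62], [-3.14, 3.14]. Speed limits (rad/s): [2.57, 2.57, 3.14, 3.14, 3.14, 3.14].

### API

Orientations are given as a rotation vector (axis times angle).
In Python, from station import ctrl gives the robot as it stands.
- The arm moves only by the tool send_rows, never from a script. Its argument "rows" is a list of rows, each a list of 3 entries, a list of its own where there are three numbers: the finger opening in cm, from 0 to 8.54, then the shift along the tool's x, y, z in cm, then the turn about the tool's z in degrees. A call has 1 to 10 rows; each row shifts and turns the commanded pose from where the row before left it, along the tool's axes as they then stand; what a row does not reach is not made up. A row lasts 1/8 s, in which the tool goes at most 62.5 mm and 10.7 degrees, less where a joint would pass 70% of its speed; a pose out of reach is approached as far as the arm can. A call with a gripper value outside its range is refused whole. The fingers move at their own pace and stop on an object; "newtons" is the grip in N (left out, the last holds). Time passes only in rows, so rows that do not move let the fingers close. It gives the time, the measured TCP pose, the force, the opening and the grip force at its end, in the units of the state.
- ctrl.get_obs(): the state, without advancing time (a new reading comes with each control period).
- ctrl.get_image(name): name is "scene" or "top" or "wrist"; returns a dict with "frame" (420x560x3 uint8, red, green, blue), "range_z" (420x560 float32, m along the optical axis (not along the pixel's ray), 0 where there is no reading), "fx", "fy", "cx", "cy" (pixels), "cam_to_world" (4x4, takes a point from camera to world coordinates). Camera axes: x right, y down, z forward; pixel columns grow to the right and rows downward; lengths in m; the calibration is good to about 2 mm. A picture is of the moment at which its call begins.
- ctrl.finish_job(): hands the job in; it is judged then, once.
The state is a dict: "t": time; "q": joint angles; "dq": joint speeds; "effort": joint torques, N m; "tool_pos": TCP position; "tool_rot": TCP orientation; "contact_force": force on the tool from outside, world axes, zero at the start; "wrist_torque": the same for the moment, N m; "opening": finger opening in m; "grip_force": force on a finger pad.
Only numpy, scipy, OpenCV 4.12 (cv2) and the standard library are available. Lean on these libraries where they do the work, as an engineer would, in place of code of your own. Each camera call takes 0.05 s, during which the arm holds its last target. There are 200 camera calls.

### The job

First turn the red cam disc back until its hook is fully open, and lift the finished unit (green label) out of the docking frame onto the green mat. Then take every unprogrammed unit (white label) out of the blue carrier, where they lie flush and must be tipped up to get hold of them, and lay each flat in a lane of its own in the docking frame, squarely between the white lines with its black plug end towards the connector header; when all are in, turn the cam the full half turn so that the hook draws the jaw in tight. Leave the other things on the desk alone.

Things in the scene. Friction and masses are not known exactly. Their poses are not given: they have to be found in the camera images.
- frame: black docking frame fixed to the desk, 270 (x) x 290 (y) mm. Origin at desk level; x away from the robot (yaw up to 0.15 rad), z up. Deck top 12 mm above the desk. From near to far: cam (axis at x -95, y 0 mm), grey connector header (x -35 to -20, 270 mm long, 14 mm high above the deck), loading bay, aluminium jaw. Side rails at y +-141 mm, 8 mm thick and high.
- frame_deck (a point): deck surface at the middle lane's docking place (frame x +22, y 0, z +12 mm), axes as the frame's. Three lanes, each between two white lines, have their centres at y -80, 0, +80 mm from here, parted at both ends by 12 mm high guide fins (16 mm long on the header, 18 mm on the jaw) that leave 66 mm width per lane. A docked unit is centred at x 0 here, 9 mm above the deck, plug end on the header face (x -42 from here).
- jaw (a joint): how far the jaw (270 mm long in y, 16 mm thick, 19 mm high above the deck) has been drawn towards the header, m. 0 = open: its face is 108.5 mm from the header face, so 84 mm units have 24 mm to spare; 0.024 = drawn in on the units. Driven by the cam alone, in proportion to its angle; it pushes units before it up to the header.
- cam (a joint): angle of the red hook cam disc: 0 = hook fully open (hard stop), 3.14 = locked, half a turn on (hard stop; hook has drawn the brass bolt and the jaw in tight). Grows as the disc is turned clockwise seen from above. Friction about 0.1 N m holds it where it is left. It starts part-way closed.
- cam_grip (a point): on the cam's vertical axis, 47 mm above the desk, in the red finger bar on the disc: bar 60 mm long, 14 mm thick, from 32 to 58 mm above the desk, to be pinched and turned. The point turns with the disc, its y axis along the bar; at cam 0 and 3.14 the bar lies along the frame's y. Disc below the bar: 68 mm across, top at 32 mm; bare steel hook under it reaches 63 mm from the axis.
- carrier: blue carrier tray fixed to the desk, 109 (x) x 252 (y) x 48 mm high, origin at desk level under its centre, x away from the robot (yaw up to 0.12 rad), z up. Three pockets (y +84, 0, -84 mm), each 89 mm long (x -44.5 to +44.5) and 56 mm wide, in which units lie flush with the tray's top. 28 mm webs between pockets.
- pocket0 (a point): pocket at y +84 mm: point at tray-top height above the centre of a unit lying flush; the unit's far edge is 42 mm further in +x. The pocket floor carries the unit 18 mm below the top up to x +5 mm from here; beyond that it is hollow, 44 mm deep. The 10 mm far wall has a notch 38 mm wide, down to the bottom, in its middle between yellow lips.
- pocket1 (a point): the same at y 0. How it works: closed fingertips that press the unit's far edge down through the notch by about 25 mm rock the unit over the floor's edge; its plug end rises and it stays leaning in the pocket at about 45 degrees after the fingers leave.
- pocket2 (a point): the same at y -84 mm. A unit so tipped has its plug end up to 28 mm above the tray top and can be gripped above the tray by its two long sides, 52 mm apart; its near lower edge then is about 15 mm above the tray top.
- mat: green mat for finished units, fixed, 150 (x) x 90 (y) x 3 mm, origin on the desk under its centre
- unit_a_c (a point): centre (half-way up) of an unprogrammed unit: aluminium control unit, a flat box 84 (x) x 52 (y) x 18 mm (z), 0.15 kg, white label; x from its black plug end towards the other end, z up through the ribbed top. Starts flush in a carrier pocket with the plug end towards the robot; may be absent (2 or 3 are there)
- unit_b_c (a point): centre (half-way up) of an unprogrammed unit: aluminium control unit, a flat box 84 (x) x 52 (y) x 18 mm (z), 0.15 kg, white label; x from its black plug end towards the other end, z up through the ribbed top. Starts flush in a carrier pocket with the plug end towards the robot; may be absent (2 or 3 are there)
- unit_c_c (a point): centre (half-way up) of an unprogrammed unit: aluminium control unit, a flat box 84 (x) x 52 (y) x 18 mm (z), 0.15 kg, white label; x from its black plug end towards the other end, z up through the ribbed top. Starts flush in a carrier pocket with the plug end towards the robot; may be absent (2 or 3 are there)
- unit_a_plug (a point): middle of the black plug end of that unit, 42 mm from its centre towards -x
- unit_b_plug (a point): middle of the black plug end of that unit, 42 mm from its centre towards -x
- unit_c_plug (a point): middle of the black plug end of that unit, 42 mm from its centre towards -x
- unit_done_c (a point): centre (half-way up) of the finished unit: aluminium control unit, a flat box 84 (x) x 52 (y) x 18 mm (z), 0.15 kg, green label; starts lying in the docking frame's middle lane, plug end towards the header
- cover: bystander, leave it alone: cast aluminium ECU cover 130x146x17 mm, lying flat, origin under its centre
- driver: bystander, leave it alone: screwdriver about 200 mm long lying on the desk, origin under it
- plug: bystander, leave it alone: black connector block 45x90x42 mm, origin under its centre
- tape: bystander, leave it alone: black roll of tape, 80 mm across, 20 mm high, origin under its centre
- mug: bystander, leave it alone: white mug 80 mm across, 90 mm high, origin under its centre
- jar: bystander, leave it alone: small jar 60 mm across, 70 mm high, origin under its centre
- psu_block: bystander, leave it alone: grey power brick 110x55x35 mm, origin under its centre
Things that resemble listed ones, but are neither listed nor needed, are in the scene too. What is shaped like the part that bears unit_a_c but orange is not meant. Leave any turquoise look-alike of the part that bears unit_done_c alone.

How it is judged:
On the way, in this order (a step that is already met when the one before it is completed fails the run):
1. the cam has been turned back to fully open (value of joint cam below 0.12 rad), for 0.2 s.
2. the finished unit lies released on the mat (x of unit_done_c in the frame of mat between -0.037 and 0.037 m and y of unit_done_c in the frame of mat between -0.025 and 0.025 m and z of unit_done_c in the frame of mat between 0.008 and 0.016 m and angle between unit_done_c's own z axis and vertical below 0.1 rad and linear speed of unit_done below 0.02 m/s and contact force between the fingers and unit_done below 0.2 N), for 0.2 s.
3. with the cam still open, every unprogrammed unit lies flat in a lane of the frame, let go (value of joint cam below 0.3 rad and (y of unit_a_c in the frame of frame between -0.09 and -0.07 m or y of unit_a_c in the frame of frame between -0.01 and 0.01 m or y of unit_a_c in the frame of frame between 0.07 and 0.09 m) and x of unit_a_c in the frame of frame between 0.0175 and 0.0505 m and z of unit_a_c in the frame of frame between 0.017 and 0.025 m and angle between each of unit_a_c, unit_b_c, unit_c_c's own z axis and vertical below 0.1 rad and angle between the x axis of each of unit_a_c, unit_b_c, unit_c_c and the x axis of frame, either way round below 0.14 rad and x of each of unit_a_plug, unit_b_plug, unit_c_plug in the frame of frame below 0.005 m and linear speed of each of unit_a, unit_b, unit_c below 0.02 m/s and contact force between the fingers and unit_a below 0.2 N and (y of unit_b_c in the frame of frame between -0.09 and -0.07 m or y of unit_b_c in the frame of frame between -0.01 and 0.01 m or y of unit_b_c in the frame of frame between 0.07 and 0.09 m) and x of unit_b_c in the frame of frame between 0.0175 and 0.0505 m and z of unit_b_c in the frame of frame between 0.017 and 0.025 m and contact force between the fingers and unit_b below 0.2 N and (y of unit_c_c in the frame of frame between -0.09 and -0.07 m or y of unit_c_c in the frame of frame between -0.01 and 0.01 m or y of unit_c_c in the frame of frame between 0.07 and 0.09 m) and x of unit_c_c in the frame of frame between 0.0175 and 0.0505 m and z of unit_c_c in the frame of frame between 0.017 and 0.025 m and contact force between the fingers and unit_c below 0.2 N), for 0.2 s.
4. the cam is turned the half turn and locked (value of joint cam above 2.98 rad), for 0.3 s.
At the end, for the whole second after the job is handed in: Cam within 0.16 rad of locked; every white-label unit flat, plug to header, within 10 mm of a lane centre, 5 mm of docked, 8 degrees of square; finished unit flat on the mat (centre within 37 x 25 mm of its centre); all at rest (value of joint cam above 2.98 rad and (y of unit_a_c in the frame of frame between -0.09 and -0.07 m or y of unit_a_c in the frame of frame between -0.01 and 0.01 m or y of unit_a_c in the frame of frame between 0.07 and 0.09 m) and x of unit_a_c in the frame of frame between 0.017 and 0.027 m and z of unit_a_c in the frame of frame between 0.017 and 0.025 m and angle between each of unit_a_c, unit_b_c, unit_c_c, unit_done_c's own z axis and vertical below 0.1 rad and angle between the x axis of each of unit_a_c, unit_b_c, unit_c_c and the x axis of frame, either way round below 0.14 rad and x of each of unit_a_plug, unit_b_plug, unit_c_plug in the frame of frame below 0.005 m and linear speed of each of unit_a, unit_b, unit_c, unit_done below 0.02 m/s and (y of unit_b_c in the frame of frame between -0.09 and -0.07 m or y of unit_b_c in the frame of frame between -0.01 and 0.01 m or y of unit_b_c in the frame of frame between 0.07 and 0.09 m) and x of unit_b_c in the frame of frame between 0.017 and 0.027 m and z of unit_b_c in the frame of frame between 0.017 and 0.025 m and (y of unit_c_c in the frame of frame between -0.09 and -0.07 m or y of unit_c_c in the frame of frame between -0.01 and 0.01 m or y of unit_c_c in the frame of frame between 0.07 and 0.09 m) and x of unit_c_c in the frame of frame between 0.017 and 0.027 m and z of unit_c_c in the frame of frame between 0.017 and 0.025 m and x of unit_done_c in the frame of mat between -0.037 and 0.037 m and y of unit_done_c in the frame of mat between -0.025 and 0.025 m and z of unit_done_c in the frame of mat between 0.008 and 0.016 m); the robot touches nothing.
It fails at once if a bystander is shifted by more than 3 cm (distance of any of cover, driver, plug, tape, mug, jar, psu_block from where it was at the start of the episode above 0.03 m).
Of unit_a, unit_b, unit_c only 2 to 3 are there at a start; the rules pass over those that are not, and their reading is None.
At some moment in a run one of unit_a, unit_b, unit_c may be knocked a few centimetres aside while the robot is not near it.
Once in a run the grip may slacken for a moment while it holds something.
It also fails if it takes over 210 s, if anything falls off the work surface, if the arm or the gripper's body presses on something with over 40 N, if the wrist force passes 120 N, or if a joint passes its speed limit or range.

## Working session

There is one attempt and no reset: what is moved stays moved. The work goes in short steps, Python scripts to look and compute and a tool call to move; the robot and the scene stay as the last step left them, time stands still between calls to the robot, and variables do not carry over. Pictures are saved under pics/ and viewed, at most 14 in all, crops included, and the job is handed in when it is done.

Besides the shell and the picture viewer there is one more tool, called after ">>>" in YAML: its name, and indented under it one key for each argument. send_rows: Moves the arm, as the interface text tells. Its arguments: {"type":"object","properties":{"rows":{"type":"array","items":{"type":"array"}},"newtons":{"type":"number"}},"required":["rows"]}

```bash
mkdir -p pics; ls
cat > h.py <<'E'
import numpy as np, cv2
from station import ctrl
from scipy.spatial.transform import Rotation as R
def grab(n,save=None):
    im=ctrl.get_image(n)
    if save: cv2.imwrite(f'pics/{save}.png',im['frame'][:,:,::-1])
    return im
def ray(im,u,v,z):
    "pixels -> world points on plane z"
    T=im['cam_to_world'];u=np.atleast_1d(u);v=np.atleast_1d(v)
    d=np.stack([(u-im['cx'])/im['fx'],(v-im['cy'])/im['fy'],np.ones(len(u))])
    d=T[:3,:3]@d; o=T[:3,3:]
    return (o+d*(z-o[2])/d[2]).T
def cloud(im):
    h,w=im['range_z'].shape;v,u=np.mgrid[:h,:w];z=im['range_z']
    p=np.stack([(u-im['cx'])/im['fx']*z,(v-im['cy'])/im['fy']*z,z],-1)
    T=im['cam_to_world'];return p@T[:3,:3].T+T[:3,3]
def hsv(im): return cv2.cvtColor(im['frame'],cv2.COLOR_RGB2HSV)
def blobs(im,lo,hi,amin=60):
    m=cv2.inRange(hsv(im),np.array(lo),np.array(hi))
    n,l,s,c=cv2.connectedComponentsWithStats(m)
    return [(s[i][:5].tolist(),c[i].round(1).tolist(),l==i) for i in range(1,n) if s[i][4]>=amin]
def st():
    o=ctrl.get_obs();Rm=R.from_rotvec(o['tool_rot']).as_matrix()
    print('t',round(o['t'],2),'tcp',np.round(o['tool_pos'],4),'x',Rm[:,0].round(3),'y',Rm[:,1].round(3),'z',Rm[:,2].round(3),'q',np.round(o['q'],2),'op',round(o['opening'],4),'gf',o['grip_force'],'F',np.round(o['contact_force'],1))
    return o,Rm
def go(target,yaxis_deg=None):
    "print tool-frame shift in cm to reach world target; turn so that tool y axis heading = yaxis_deg (mod 180)"
    o,Rm=st();d=Rm.T@(np.array(target)-o['tool_pos'])*100
    print('shift cm',d.round(2))
    if yaxis_deg is not None:
        a=np.degrees(np.arctan2(Rm[1,1],Rm[0,1]));e=(yaxis_deg-a+90)%180-90
        print('turn world ccw',e.round(2),'=> tool z turn',(-e if Rm[2,2]<0 else e).round(2))
E
python3 - <<'E'
from h import *
st()
for n in('top','scene'):
    im=grab(n,n+'0'); print(n,im['cam_to_world'].round(3).tolist(),im['fx'],im['cx'],im['cy'])
E
```

```text
pics
t 0.0 tcp [ 0.1987 -0.5918  0.1942] x [0.948 0.318 0.   ] y [ 0.318 -0.948 -0.002] z [-0.     0.002 -1.   ] q [-1.37  0.05  1.61  0.    1.48 -0.12] op 0.0852 gf 0.0 F [ 0.6 -0.6 -0.3]
top [[-0.022, -0.984, 0.177, 0.255], [-1.0, 0.025, 0.015, -0.007], [-0.019, -0.177, -0.984, 1.522], [0.0, 0.0, 0.0, 1.0]] 457.5696416342143 277.26425010669044 215.24566456545324
scene [[-0.767, 0.5, -0.403, 1.126], [0.642, 0.599, -0.479, 0.685], [0.002, -0.625, -0.78, 1.169], [0.0, 0.0, 0.0, 1.0]] 496.74252184825286 278.4783955986851 206.12798066956822
```

View pics/top0.png

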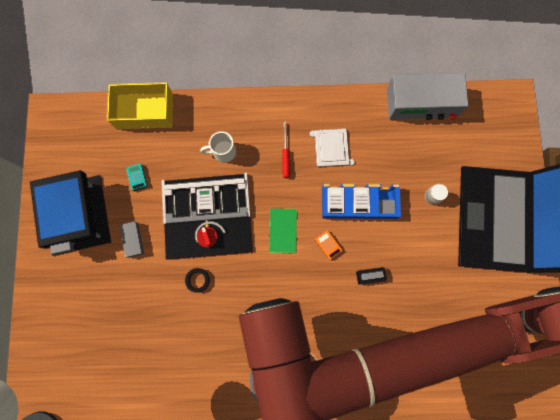

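View pics/scene0.png

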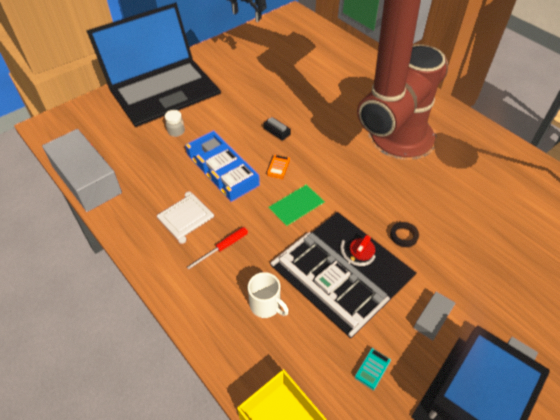

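Top view: frame around (208,216) with the red cam at (207,236) and the finished unit at (205,200). Carrier at (361,202) holds white-label units in its left and middle pockets, and the right pocket looks empty. Mat at (283,231). The orange unit (329,245) and turquoise unit (137,178) are decoys.

Run:
```python
from h import *
im=grab('top');P=cloud(im)
def rect(m,z,name):
    v,u=np.nonzero(m);c=cv2.convexHull(np.stack([u,v],1).astype(np.int32))[:,0]
    w=ray(im,c[:,0],c[:,1],z)[:,:2].astype(np.float32)
    r=cv2.minAreaRect(w*1000);print(name,np.round(r[0],1),np.round(r[1],1),round(r[2],1),'zmed',np.median(P[m][:,2]).round(4))
for s,c,m in blobs(im,(55,150,60),(70,255,255),300): print(s,c);rect(m,.003,'mat')
for s,c,m in blobs(im,(105,150,60),(125,255,255),100):
    print(s,c)
    if 300<c[0]<420: rect(m,.048,'carrier')
for s,c,m in blobs(im,(0,180,60),(6,255,255),30): print(s,c);rect(m,.032,'red')
# frame: non-wood dark/grey in the roi
H=hsv(im);roi=np.zeros(H.shape[:2],bool);roi[165:265,150:262]=1
m=roi&~((H[...,0]<22)&(H[...,1]>100)&(H[...,2]>60))
n,l,s,c=cv2.connectedComponentsWithStats(m.astype(np.uint8));i=1+np.argmax(s[1:,4]);rect(l==i,.012,'frame')
for (u,v) in [(205,200),(207,212),(207,184),(207,232),(170,240),(361,200),(335,200),(388,205),(183,204)]: print((u,v),P[v,u].round(3),im['frame'][v,u])
cv2.imwrite('pics/c1.png',cv2.resize(np.hstack([im['frame'][165:265,150:262],im['frame'][165:265,308:420]])[:,:,::-1],None,fx=3.5,fy=3.5,interpolation=cv2.INTER_CUBIC))
```

```text
[270, 209, 26, 43, 1071] [282.7, 230.3]
mat [ 4.788e+02 -2.000e-01] [ 84.  142.4] 88.3 zmed 0.0016
[533, 168, 27, 100, 2611] [546.2, 219.1]
[34, 178, 51, 61, 2344] [59.0, 208.0]
[323, 186, 78, 33, 1190] [365.6, 203.4]
carrier [ 559.7 -261.3] [251.1 106.9] 87.7 zmed 0.0451
[282, 149, 8, 29, 218] [285.5, 163.0]
red [702.5 -16.2] [23.7 98.1] 88.6 zmed 0.0208
[198, 226, 20, 22, 300] [207.0, 237.1]
red [458.7 246.8] [69.5 62.7] 0.5 zmed 0.0312
frame [533.3 255.2] [271.  295.5] 3.5 zmed 0.0125
(205, 200) [0.583 0.257 0.025] [197 187 177]
(207, 212) [0.542 0.25  0.025] [119 110 103]
(207, 184) [0.637 0.249 0.031] [232 220 208]
(207, 232) [0.472 0.246 0.045] [98 12 10]
(170, 240) [0.453 0.375 0.013] [38 37 36]
(361, 200) [ 0.565 -0.26   0.048] [188 177 168]
(335, 200) [ 0.568 -0.176  0.044] [197 186 178]
(388, 205) [ 0.549 -0.351  0.032] [141 135 130]
(183, 204) [0.574 0.333 0.014] [28 27 29]
```

View pics/c1.png

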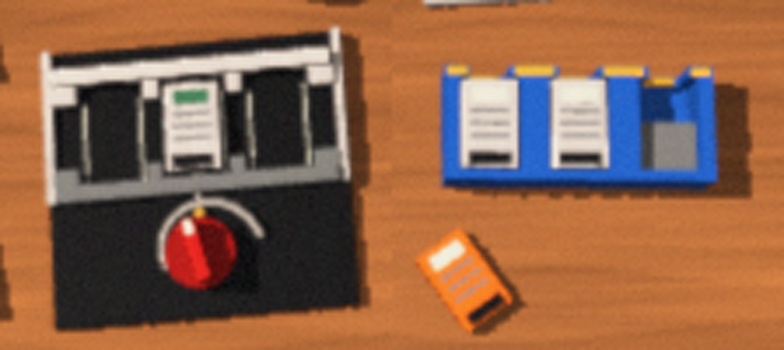

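Candidates in the crop: the green-label unit at top px (205,200) is the finished one. White-label units are at (335,200) and (361,200), and pocket2 is empty. The orange unit is a decoy. Now moving over the frame.

>>> send_rows:
  rows:
    - [8.5, [4.3, -3.0, -1.3], 0]
    - [8.5, [4.3, -3.0, -1.3], 0]
    - [8.5, [4.3, -3.0, -1.3], 0]
    - [8.5, [4.3, -3.0, -1.3], 0]
    - [8.5, [4.3, -3.0, -1.3], 0]
    - [8.5, [4.3, -3.0, -1.3], 0]
    - [8.5, [4.3, -3.0, -1.3], 0]
    - [8.5, [4.3, -3.0, -1.3], 0]

```text
t: 1.15
tool_pos: [0.4493, -0.2539, 0.2996]
tool_rot: [-3.1, -0.506, 0.0]
contact_force: [0.5, -0.6, -0.4]
opening: 0.0852
grip_force: 0.0
```

>>> send_rows:
  rows:
    - [8.5, [1.8, -5.3, -0.4], 0]
    - [8.5, [1.8, -5.3, -0.4], 0]
    - [8.5, [1.8, -5.3, -0.4], 0]
    - [8.5, [1.8, -5.3, -0.4], 0]
    - [8.5, [1.8, -5.3, -0.4], 0]
    - [8.5, [1.8, -5.3, -0.4], 0]
    - [8.5, [1.8, -5.3, -0.4], 0]
    - [8.5, [1.8, -5.3, -0.4], 0]
    - [8.5, [1.8, -5.3, -0.4], 0]
    - [8.5, [0, 0, 0], 0]

```text
t: 2.4
tool_pos: [0.4496, 0.2512, 0.335]
tool_rot: [-3.099, -0.515, 0.002]
contact_force: [-0.1, -0.0, 0.6]
opening: 0.0849
grip_force: 0.0
```

Run:
```python
from h import *
st();im=grab('wrist','w1');print(im['cam_to_world'].round(3).tolist(),im['fx'],im['cx'],im['cy'])
```

```text
t 2.4 tcp [0.4496 0.2512 0.335 ] x [ 0.946  0.323 -0.001] y [ 0.323 -0.946 -0.   ] z [-0.001  0.    -1.   ] q [ 0.36 -0.25  1.67  0.    1.73  1.61] op 0.0849 gf 0.0 F [-0.1 -0.   0.6]
[[0.323, -0.904, -0.278, 0.52], [-0.946, -0.309, -0.094, 0.276], [-0.001, 0.294, -0.956, 0.513], [0.0, 0.0, 0.0, 1.0]] 314.4316574644759 278.69140761569184 208.80603821161884
```

View pics/w1.png

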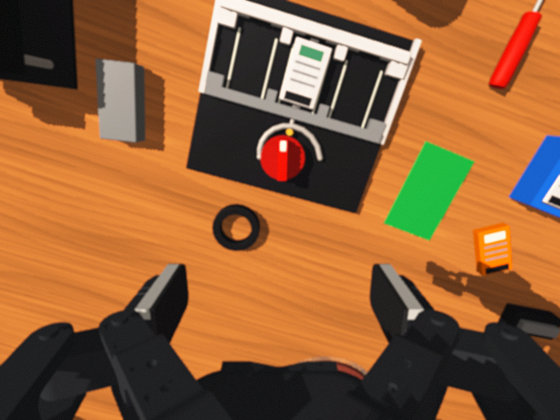

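Wrist view: cam at (282,157), frame corners about (220,0), (188,168), (360,212), (420,42), finished unit (305,75), and mat (430,190).

```bash
cat >> h.py <<'E'
def wrect(im,m,z,name):
    v,u=np.nonzero(m);c=cv2.convexHull(np.stack([u,v],1).astype(np.int32))[:,0]
    w=ray(im,c[:,0],c[:,1],z)[:,:2].astype(np.float32)*1000
    r=cv2.minAreaRect(w);print(name,'n',m.sum(),'ctr',np.round(r[0],1),'size',np.round(r[1],1),'ang',round(r[2],1));return r
E
python3 - <<'E'
from h import *
im=grab('wrist');P=cloud(im);H=hsv(im);F=im['frame'].astype(int)
for s,c,m in blobs(im,(0,170,50),(6,255,255),300):
    if 200<c[0]<350:
        zz=P[m][:,2];print('red',c,'z pct',np.percentile(zz,[5,25,50,75,95]).round(4))
        t=m&(P[...,2]>.048);wrect(im,t,.058,'bar');d=m&(abs(P[...,2]-.032)<.006);wrect(im,d,.032,'disc')
for s,c,m in blobs(im,(55,150,50),(72,255,255),1000): wrect(im,m,.003,'mat')
roi=np.zeros(H.shape[:2],bool);roi[0:215,180:425]=1
m=roi&~((H[...,0]<22)&(H[...,1]>110)&(F[...,0]>70))
n,l,s,c=cv2.connectedComponentsWithStats(m.astype(np.uint8));i=1+np.argmax(s[1:,4]);wrect(im,l==i,.012,'frame')
# header: grey, z~.026
hd=roi&(abs(P[...,2]-.026)<.004)&(H[...,1]<40)&(F[...,0]>80)&(F[...,0]<170)
n,l,s,c=cv2.connectedComponentsWithStats(hd.astype(np.uint8));i=1+np.argmax(s[1:,4]);wrect(im,l==i,.026,'header')
un=np.zeros_like(roi);un[40:108,278:332]=1
un&=(F.min(-1)>150)|((H[...,0]>55)&(H[...,0]<85)&(H[...,1]>80))
n,l,s,c=cv2.connectedComponentsWithStats(un.astype(np.uint8));i=1+np.argmax(s[1:,4]);wrect(im,l==i,.030,'unit');print('z',np.median(P[l==i][:,2]),c[i])
cv2.imwrite('pics/c2.png',cv2.resize(im['frame'][0:215,180:430][:,:,::-1],None,fx=2.7,fy=2.7,interpolation=cv2.INTER_CUBIC))
E
```

```text
red [280.8, 157.7] z pct [0.0123 0.0313 0.0321 0.0333 0.0583]
bar n 313 ctr [459.2 250.7] size [41.5 54.8] ang 74.2
disc n 1136 ctr [459.3 250.4] size [65.2 65.8] ang 18.7
mat n 4451 ctr [ 4.782e+02 -4.000e-01] size [ 87.8 146.3] ang 87.7
frame n 33549 ctr [535.5 253.8] size [270.6 297.4] ang 3.6
header n 964 ctr [534.1 253.7] size [ 30.9 269.5] ang 3.5
unit n 2111 ctr [581.5 259.2] size [84.2 54.1] ang 2.4
z 0.0300112880453951 [303.51492184  69.68308858]
```

View pics/c2.png

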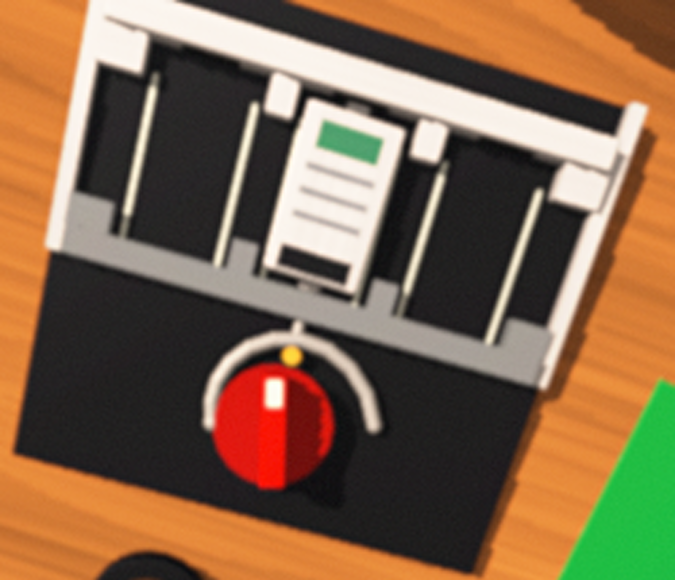

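>>> send_rows:
  rows:
    - [5, [0.9, 0.4, 4.5], 1.5]
    - [5, [0, 0, 5], 0]
    - [5, [0, 0, 5], 0]
    - [5, [0, 0, 5], 0]
    - [5, [0, 0, 4.5], 0]
    - [5, [0, 0, 3], 0]
    - [5, [0, 0, 2], 0]
    - [5, [0, 0, 1], 0]
    - [5, [0, 0, 0], 0]
  newtons: 60

```text
t: 3.62
tool_pos: [0.4601, 0.2463, 0.0351]
tool_rot: [3.107, 0.463, -0.002]
contact_force: [-0.1, -0.3, 0.1]
opening: 0.05
grip_force: 0.0
```

>>> send_rows:
  rows:
    - [0, [0, 0, 0], 0]
    - [0, [0, 0, 0], 0]
    - [0, [0, 0, 0], 0]
    - [0, [0, 0, 0], 0]
    - [0, [0, 0, 0], 0]

```text
t: 4.25
tool_pos: [0.4603, 0.2474, 0.0355]
tool_rot: [-3.107, -0.466, -0.0]
contact_force: [-0.6, 0.1, 0.7]
opening: 0.0001
grip_force: 0.0
```

Run:
```python
from h import *
st()
```

```text
t 4.25 tcp [0.4603 0.2474 0.0355] x [0.956 0.293 0.   ] y [ 0.293 -0.956  0.   ] z [ 0.  0. -1.] q [ 0.35 -0.03  1.98 -0.    1.19  1.62] op 0.0001 gf 0.0 F [-0.6  0.1  0.7]
```

Run:
```python
from h import *
a=grab('wrist');b=grab('scene')
cv2.imwrite('pics/c3.png',np.hstack([cv2.resize(a['frame'],(400,300)),cv2.resize(b['frame'][190:310,300:460],(400,300))])[:,:,::-1])
```

```text
(no output)
```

View pics/c3.png

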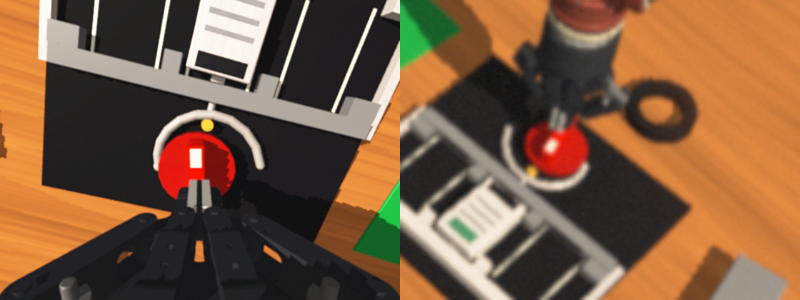

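Fingertips seem to be short of the disc's middle, at (200,185) against (197,160) in the crop. Checking this against the calibration.

Run:
```python
from h import *
o,_=st();im=grab('wrist');P=cloud(im)
def proj(p):
    q=np.linalg.inv(im['cam_to_world'])@np.r_[p,1];return (im['fx']*q[0]/q[2]+im['cx']).round(1),(im['fy']*q[1]/q[2]+im['cy']).round(1)
print('tcp px',proj(o['tool_pos']),'cam ctr px',proj([.4593,.2504,.032]), proj([.4593,.2504,.058]))
for s,c,m in blobs(im,(0,170,50),(6,255,255),300):
    print(s,c,np.percentile(P[m],[2,50,98],axis=0).round(4).tolist());wrect(im,m&(abs(P[...,2]-.032)<.004),.032,'disc')
for (u,v) in [(279,220),(268,268),(289,268),(268,285),(290,285),(279,255),(279,275),(279,300)]: print((u,v),P[v,u].round(4),im['frame'][v,u])
b=grab('scene');P=cloud(b)
for s,c,m in blobs(b,(0,170,50),(6,255,255),100):
    print(s,c,np.percentile(P[m],[2,50,98],axis=0).round(4).tolist());wrect(b,m&(abs(P[...,2]-.032)<.004),.032,'disc')
cv2.imwrite('pics/c4.png',np.hstack([cv2.resize(im['frame'][170:330,200:360],(560,560),interpolation=2)])[:,:,::-1])
```

```text
t 4.35 tcp [0.4602 0.2473 0.0354] x [ 0.956  0.293 -0.   ] y [ 0.293 -0.956  0.   ] z [-0. -0. -1.] q [ 0.35 -0.03  1.98 -0.    1.19  1.62] op 0.0 gf 0.0 F [-0.3  0.1  0. ]
tcp px (np.float64(279.8), np.float64(239.3)) cam ctr px (np.float64(274.6), np.float64(237.1)) (np.float64(274.0), np.float64(255.3))
[221, 183, 110, 97, 6737] [274.0, 227.8] [[0.4324, 0.2187, 0.0127], [0.467, 0.2568, 0.0321], [0.4907, 0.2808, 0.0587]]
disc n 5424 ctr [462.4 251.8] size [60.3 66.8] ang 22.1
(279, 220) [0.4797 0.2538 0.0586] [253 253 245]
(268, 268) [0.4686 0.2554 0.0924] [160 153 141]
(289, 268) [0.4711 0.2467 0.0921] [163 154 144]
(268, 285) [0.4683 0.2548 0.1055] [164 155 144]
(290, 285) [0.4718 0.247  0.1073] [163 154 143]
(279, 255) [0.4698 0.2508 0.0791] [26 28 25]
(279, 275) [0.4697 0.2508 0.0979] [29 28 25]
(279, 300) [0.4656 0.2495 0.1095] [24 23 25]
[216, 227, 32, 24, 289] [231.7, 238.4] [[0.6606, -0.0421, -0.0024], [0.71, -0.0134, 0.0211], [0.7566, -0.0048, 0.027]]
disc n 2 ctr [706.2 -16.1] size [33.8  0. ] ang 177.6
[349, 237, 27, 24, 404] [362.1, 249.3] [[0.4146, 0.2073, 0.0084], [0.4635, 0.2562, 0.0309], [0.4911, 0.2803, 0.0618]]
disc n 229 ctr [460.9 250.4] size [63.7 66.4] ang 40.4
```

View pics/c4.png

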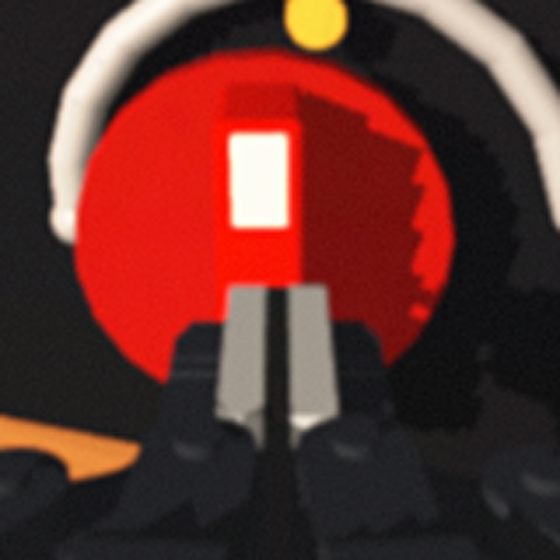

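Run:
```python
from h import *
o,_=st();im=grab('wrist');P=cloud(im);print('cam pos',im['cam_to_world'][:3,3].round(3))
for v in range(240,300,4): print(v,P[v,268].round(4),P[v,279].round(4),im['frame'][v,268], im['frame'][v,279])
s=grab('scene');P=cloud(s)
sel=(abs(P[...,0]-.46)<.02)&(abs(P[...,1]-.247)<.03)&(P[...,2]>.04)&(P[...,2]<.2)
F=s['frame'].astype(int);g=sel&(F.max(-1)-F.min(-1)<30)&(F[...,0]>60)
for q in sorted(map(tuple,np.c_[P[g],np.argwhere(g)].round(3)),key=lambda a:a[2])[:12]:print(q)
```

```text
t 4.45 tcp [0.4602 0.2473 0.0354] x [ 0.956  0.293 -0.   ] y [ 0.293 -0.956  0.   ] z [-0. -0. -1.] q [ 0.35 -0.03  1.98  0.    1.19  1.62] op -0.0001 gf 0.0 F [0.2 0.6 0.4]
cam pos [0.531 0.27  0.214]
240 [0.4667 0.256  0.0575] [0.469  0.2505 0.0589] [252  22   0] [251  25  11]
244 [0.4644 0.2553 0.0573] [0.4665 0.2498 0.0582] [252  21   2] [250  19   0]
248 [0.4629 0.2548 0.0589] [0.4642 0.2491 0.058 ] [252  19   0] [251  20   3]
252 [0.4683 0.2559 0.0759] [0.47   0.2508 0.0762] [184 136 126] [113  28  26]
256 [0.531  0.2697 0.214 ] [0.4698 0.2508 0.0802] [161 152 142] [27 29 27]
260 [0.4683 0.2555 0.0841] [0.4706 0.251  0.086 ] [161 153 142] [27 26 25]
264 [0.4686 0.2555 0.0886] [0.47   0.2508 0.0886] [162 153 142] [28 29 25]
268 [0.4687 0.2554 0.0926] [0.4702 0.2509 0.0927] [161 153 141] [29 28 26]
272 [0.4689 0.2553 0.0964] [0.4705 0.251  0.0969] [160 152 141] [30 30 28]
276 [0.4691 0.2553 0.1001] [0.4704 0.251  0.1   ] [161 151 141] [30 30 29]
280 [0.4691 0.2551 0.1032] [0.4698 0.2508 0.1022] [161 153 142] [30 31 29]
284 [0.4692 0.2551 0.1063] [0.4701 0.2509 0.1058] [161 152 14
[... 678 characters left out ...]
loat64(240.0), np.float64(365.0))
(np.float64(0.471), np.float64(0.244), np.float64(0.083), np.float64(239.0), np.float64(360.0))
(np.float64(0.47), np.float64(0.246), np.float64(0.083), np.float64(239.0), np.float64(361.0))
(np.float64(0.468), np.float64(0.24), np.float64(0.084), np.float64(237.0), np.float64(360.0))
(np.float64(0.47), np.float64(0.25), np.float64(0.084), np.float64(240.0), np.float64(362.0))
(np.float64(0.467), np.float64(0.25), np.float64(0.085), np.float64(239.0), np.float64(363.0))
(np.float64(0.467), np.float64(0.239), np.float64(0.086), np.float64(236.0), np.float64(360.0))
(np.float64(0.469), np.float64(0.249), np.float64(0.086), np.float64(239.0), np.float64(362.0))
```

The fingertips are really at z≈0.077 while the reported TCP is at 0.0355. Both cameras show it, and the fingers closed to 0 above the bar. So the tips sit about 40 mm behind the reported TCP, and I'll go by that from here.

>>> send_rows:
  rows:
    - [5, [0, 0, 0], 0]
    - [5, [0, 0, 0], 0]
    - [5, [-0.2, -0.3, 1], 0]
    - [5, [0, 0, 1], 0]
    - [5, [0, 0, 1], 0]
    - [5, [0, 0, 0.5], 0]
    - [5, [0, 0, 0], 0]

```text
t: 5.42
tool_pos: [0.457, 0.2494, -0.0003]
tool_rot: [3.107, 0.466, -0.002]
contact_force: [0.1, 0.4, 0.2]
opening: 0.05
grip_force: 0.0
```

>>> send_rows:
  rows:
    - [0, [0, 0, 0], 0]
    - [0, [0, 0, 0], 0]
    - [0, [0, 0, 0], 0]
    - [0, [0, 0, 0], 0]

```text
t: 5.92
tool_pos: [0.458, 0.2493, 0.0011]
tool_rot: [3.106, 0.466, 0.001]
contact_force: [-0.8, -3.3, 4.7]
opening: 0.0124
grip_force: 60.4
```

Run:
```python
from h import *
o,_=st();print(ctrl.grip_point_offset);im=grab('wrist');P=cloud(im)
for v in range(200,300,6): print(v,P[v,260].round(4),P[v,279].round(4),P[v,298].round(4),im['frame'][v,260], im['frame'][v,279])
```

```text
t 5.92 tcp [0.458  0.2493 0.0011] x [0.956 0.293 0.001] y [ 0.293 -0.956  0.001] z [ 0.001 -0.001 -1.   ] q [ 0.36  0.01  2.   -0.    1.13  1.63] op 0.0124 gf 60.445908308029175 F [-0.8 -3.3  4.7]
0.0187
200 [0.4867 0.2684 0.0304] [0.4897 0.2596 0.0315] [0.4919 0.2504 0.0293] [181  22  19] [224  24  16]
206 [0.484  0.2676 0.0313] [0.4867 0.2587 0.0313] [0.4897 0.2498 0.0321] [228  29  19] [226  28  17]
212 [0.4815 0.2668 0.033 ] [0.487  0.2588 0.0422] [0.4869 0.249  0.0327] [227  25  11] [191  14   8]
218 [0.4781 0.2659 0.0318] [0.4865 0.2586 0.0491] [0.4836 0.2478 0.0316] [229  31  19] [193  12   7]
224 [0.4751 0.265  0.0318] [0.4868 0.2587 0.0579] [0.4808 0.247  0.0322] [226  25  13] [242  18   4]
230 [0.4722 0.2642 0.0322] [0.4845 0.258  0.0585] [0.4777 0.2459 0.032 ] [226  23  14] [251 253 239]
236 [0.4687 0.2632 0.0313] [0.4822 0.2573 0.0591] [0.4742 0.2447 0.0309] [227  21  10] [253 251 242]
242 [0.4658 0.2624 0.0319] [0.479  0.2563 0.0573] [0.4711 0.2437 0.0309] [228  24  20] [253 251 242]
248 [0.463  0.2615 0.0326] [0.4776 0.2559 0.0603] [0.4683 0.2428 0.0317] [228  26  17] [253 251 241]
254 [0.4654 0.2615 0.0447] [0.4746 0.255  0.0594] [0.4707 0.2444 0.0448] [156 152 144] [253 251 241]
260 [0.4657 0.2612 0.0514] [0.4709 0.2539 0.0572] [0.4704 0.2447 0.0507] [147 144 133] [252 219 188]
266 [0.4659 0.2609 0.0573] [0.4686 0.2532 0.0581] [0.4703 0.2451 0.0566] [127 122 113] [250  17   0]
272 [0.4653 0.2605 0.0614] [0.4661 0.2524 0.0584] [0.47   0.2453 0.0616] [94 89 82] [251  17   3]
278 [0.4657 0.2603 0.0671] [0.4626 0.2513 0.0571] [0.4705 0.2458 0.0676] [53 50 45] [149  13   8]
284 [0.466 0.26  0.072] [0.4603 0.2506 0.0581] [0.4703 0.246  0.0719] [36 33 31] [152  12  11]
290 [0.4646 0.2595 0.0738] [0.457  0.2496 0.0573] [0.4689 0.2457 0.074 ] [36 36 35] [152  15   9]
296 [0.4618 0.2588 0.0735] [0.4542 0.2487 0.0575] [0.4666 0.2449 0.0743] [27 26 26] [150  16   7]
```

>>> send_rows:
  rows:
    - [0, [0, 0, 0], -8]
    - [0, [0, 0, 0], -8]
    - [0, [0, 0, 0], -8]
    - [0, [0, 0, 0], -8]
    - [0, [0, 0, 0], -8]
    - [0, [0, 0, 0], -8]
    - [0, [0, 0, 0], -8]
    - [0, [0, 0, 0], -8]
    - [0, [0, 0, 0], -6]
    - [0, [0, 0, 0], -3]

```text
t: 7.22
tool_pos: [0.4589, 0.2486, 0.001]
tool_rot: [2.216, 2.222, 0.001]
contact_force: [3.7, -5.7, 1.7]
opening: 0.0132
grip_force: 39.7
```

>>> send_rows:
  rows:
    - [0, [0, 0, 0], -2.5]
    - [0, [0, 0, 0], -2.5]
    - [0, [0, 0, 0], 0]
    - [0, [0, 0, 0], 0]

```text
t: 7.72
tool_pos: [0.459, 0.2487, 0.0011]
tool_rot: [2.124, 2.311, 0.002]
contact_force: [3.2, -7.3, 3.7]
opening: 0.0126
grip_force: 63.3
```

Run:
```python
from h import *
o,R_=st();print(o['wrist_torque'],'y head',np.degrees(np.arctan2(R_[1,1],R_[0,1])))
im=grab('wrist');P=cloud(im)
for s,c,m in blobs(im,(0,170,50),(6,255,255),300):
    t=m&(abs(P[...,2]-.058)<.003);print(c);wrect(im,t,.058,'bar')
```

```text
t 7.72 tcp [0.459  0.2487 0.0011] x [-0.085  0.996 -0.001] y [0.996 0.085 0.003] z [ 0.003 -0.001 -1.   ] q [ 0.35  0.01  2.   -0.    1.13  0.27] op 0.0126 gf 63.34032654762268 F [ 3.2 -7.3  3.7]
[-1.07298152 -0.395246   -1.06649699] y head 4.848257106199636
[278.9, 254.0]
bar n 2989 ctr [456.2 251.8] size [59.  37.3] ang 71.2
```

>>> send_rows:
  rows:
    - [5, [0, 0, 0], 0]
    - [5, [0, 0, 0], 0]
    - [5, [0, 0, -2], 0]
    - [5, [0, 0, -4], 0]
    - [6.6, [0, 0, -4], 0]
    - [6.6, [0, 4.1, -2], 0]
    - [6.6, [0, 4.1, 0], 0]
    - [6.6, [0, 4.1, 0], 0]
    - [6.6, [0, 0, 0], 10]
    - [6.6, [0, 0, 0], 10]

```text
t: 9.02
tool_pos: [0.5799, 0.2608, 0.1195]
tool_rot: [-2.496, -1.906, 0.002]
contact_force: [0.5, -0.2, 0.6]
opening: 0.0661
grip_force: 0.0
```

>>> send_rows:
  rows:
    - [6.6, [0, 0, 0], 10]
    - [6.6, [0, 0, 0], 10]
    - [6.6, [0, 0, 0], 10]
    - [6.6, [0, 0, 0], 10]
    - [6.6, [0, 0, 0], 10]
    - [6.6, [0, 0, 0], 10]
    - [6.6, [0, 0, 0], 10]
    - [6.6, [0, 0, 0], 1.4]
    - [6.6, [0, 0, 0], 0]

```text
t: 10.15
tool_pos: [0.5797, 0.2606, 0.1201]
tool_rot: [-3.14, -0.104, 0.001]
contact_force: [0.2, 0.2, -0.3]
opening: 0.0662
grip_force: 0.0
```

Run:
```python
from h import *
o,_=st();im=grab('wrist','w5');P=cloud(im);H=hsv(im);F=im['frame'].astype(int)
m=(abs(P[...,2]-.030)<.004)&(np.hypot(P[...,0]-.581,P[...,1]-.259)<.06)&((F.min(-1)>130)|((H[...,0]>50)&(H[...,0]<90)))
print(m.sum(),np.median(P[m],0).round(4));wrect(im,m,.030,'unit')
for s,c,mm in blobs(im,(0,170,50),(6,255,255),300):
    t=mm&(abs(P[...,2]-.058)<.003);print(c);wrect(im,t,.058,'bar')
np.save('/tmp/P.npy',P)
# lowest finger points
d=im['range_z'];f=(d<.25)&(d>.02)&(P[...,2]<.22)
print('finger z min',np.percentile(P[f&(P[...,2]>.07)][:,2],[.1,1,5]).round(4))
```

```text
t 10.15 tcp [0.5797 0.2606 0.1201] x [ 0.998  0.066 -0.001] y [ 0.066 -0.998 -0.   ] z [-0.001  0.    -1.   ] q [0.31 0.13 1.66 0.   1.35 1.81] op 0.0662 gf 0.0 F [ 0.2  0.2 -0.3]
5135 [0.5861 0.2588 0.03  ]
unit n 5135 ctr [573.4 259.1] size [100.3  71.5] ang 3.8
[282.8, 316.2]
bar n 725 ctr [461.  250.3] size [15.2 58.8] ang 3.8
finger z min [0.0704 0.0754 0.1687]
```

View pics/w5.png

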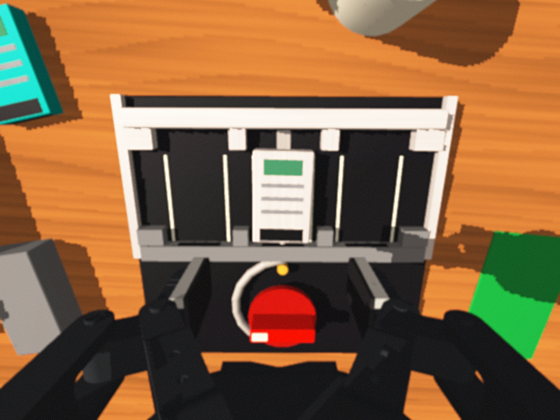

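Wrist view: hook open, bar level, and the jaw has backed off. Finished unit spans px x 252–314, y 150–243, with white lane lines at x 227 and 342.

Run:
```python
from h import *
im=grab('wrist');P=cloud(im);F=im['frame'].astype(int)
print(ray(im,[252,314,314,252],[150,150,243,243],.030).round(4))
m=np.zeros(F.shape[:2],bool);m[147:246,246:319]=1;m&=(abs(P[...,2]-.030)<.0025)
n,l,s,c=cv2.connectedComponentsWithStats(cv2.morphologyEx(m.astype(np.uint8),cv2.MORPH_OPEN,np.ones((5,5))));i=1+np.argmax(s[1:,4]);print(s[i]);wrect(im,l==i,.030,'unit')
for u,v in [(198,262),(195,270),(190,280),(183,295),(358,265),(365,275),(372,290)]: print(u,v,P[v,u].round(4),F[v,u])
```

```text
[[0.6219 0.2866 0.03  ]
 [0.6254 0.2343 0.03  ]
 [0.5407 0.2259 0.03  ]
 [0.5369 0.2831 0.03  ]]
[ 253  150   61   93 5281]
unit n 5281 ctr [581.7 258.5] size [83.6 51.2] ang 2.3
198 262 [0.5879 0.2976 0.172 ] [132 126 117]
195 270 [0.5879 0.297  0.1794] [133 127 117]
190 280 [0.5876 0.297  0.1872] [132 124 116]
183 295 [0.5887 0.2962 0.1996] [91 86 82]
358 265 [0.5921 0.227  0.1739] [97 92 85]
365 275 [0.5934 0.227  0.1852] [131 123 115]
372 290 [0.5925 0.2268 0.195 ] [124 118 109]
```

>>> send_rows:
  rows:
    - [6.6, [0.2, 0.2, 3], 1.5]
    - [6.6, [0, 0, 4], 0]
    - [6.6, [0, 0, 4], 0]
    - [6.6, [0, 0, 2], 0]
    - [6.6, [0, 0, 1], 0]
    - [6.6, [0, 0, 1], 0]
    - [6.6, [0, 0, 0], 0]
  newtons: 50

```text
t: 11.12
tool_pos: [0.5824, 0.2587, -0.0293]
tool_rot: [-3.141, -0.059, -0.001]
contact_force: [0.3, 0.4, -0.3]
opening: 0.066
grip_force: 0.0
```

>>> send_rows:
  rows:
    - [4, [0, 0, 0], 0]
    - [4, [0, 0, 0], 0]
    - [4, [0, 0, 0], 0]
    - [4, [0, 0, 0], 0]

```text
t: 11.62
tool_pos: [0.5842, 0.2592, -0.0269]
tool_rot: [-3.14, -0.059, -0.007]
contact_force: [-0.2, 0.2, 6.3]
opening: 0.0507
grip_force: 57.8
```

>>> send_rows:
  rows:
    - [4, [0, 0, -1], 0]
    - [4, [0, 0, -3], 0]
    - [4, [0, 0, -4], 0]
    - [4, [0, 0, -2], 0]
    - [4, [-2.2, 4.9, 0], 0]
    - [4, [-2.2, 4.9, 0], 0]
    - [4, [-2.2, 4.9, 0], 0]
    - [4, [-2.2, 4.9, 0], 0]
    - [4, [-2.2, 4.9, 0], 0]
    - [4, [0, 0, 0], 0]

```text
t: 12.88
tool_pos: [0.4795, 0.0071, 0.0695]
tool_rot: [3.141, 0.052, -0.003]
contact_force: [-0.1, 0.8, -1.7]
opening: 0.0509
grip_force: 54.4
```

Run:
```python
from h import *
go([.478,0,0],-92)
im=grab('wrist','w6')
for s,c,m in blobs(im,(55,150,30),(72,255,255),500): print(s,c)
P=cloud(im);m=(P[...,2]>.04)&(P[...,2]<.16)&(im['frame'].min(-1)>140);print(np.percentile(P[m],[1,50,99],axis=0).round(3))
```

```text
t 12.88 tcp [0.4795 0.0071 0.0695] x [ 0.999  0.033 -0.002] y [ 0.033 -0.999  0.   ] z [-0.002 -0.    -1.   ] q [-0.14 -0.19  2.06 -0.    1.27  1.4 ] op 0.0509 gf 54.4176971912384 F [-0.1  0.8 -1.7]
shift cm [-0.16  0.71  6.95]
turn world ccw -3.88 => tool z turn 3.88
[235, 111, 121, 96, 8912] [292.9, 152.9]
[[ 0.444 -0.162  0.046]
 [ 0.503  0.003  0.126]
 [ 0.582  0.034  0.128]]
```

View pics/w6.png

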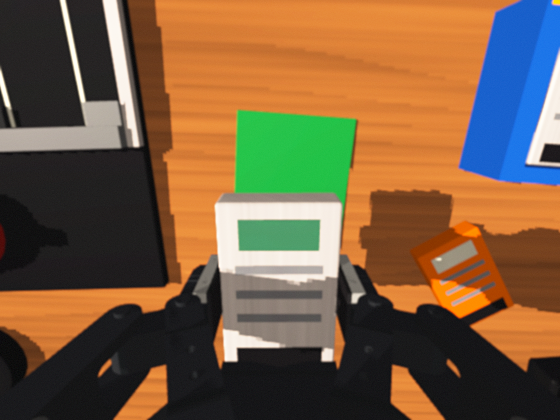

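>>> send_rows:
  rows:
    - [4, [-0.2, 0.7, 2], 4]
    - [4, [0, 0, 3.5], 0]
    - [4, [0, 0, 3], 0]
    - [4, [0, 0, 1], 0]
    - [4, [0, 0, 0.5], 0]
    - [4, [0, 0, 0.4], 0]
    - [4, [0, 0, 0], 0]

```text
t: 13.8
tool_pos: [0.4803, 0.0025, -0.0329]
tool_rot: [3.141, -0.05, 0.002]
contact_force: [-0.3, 0.1, -2.3]
opening: 0.051
grip_force: 54.4
```

>>> send_rows:
  rows:
    - [5.8, [0, 0, 0], 0]
    - [6.6, [0, 0, 0], 0]
    - [6.6, [0, 0, 0], 0]
    - [6.6, [0, 0, -2], 0]
    - [6.6, [0, 0, -4], 0]
    - [6.6, [0, 0, -5], 0]
    - [6.6, [0, 0, -5], 0]
    - [6.6, [0, 0, 0], 0]

```text
t: 14.8
tool_pos: [0.4833, 0.002, 0.1322]
tool_rot: [3.14, -0.051, 0.017]
contact_force: [0.5, 0.2, 0.1]
opening: 0.0656
grip_force: 0.0
```

Run:
```python
from h import *
st();im=grab('wrist');P=cloud(im);F=im['frame'].astype(int)
m=(abs(P[...,2]-.021)<.003)&(np.hypot(P[...,0]-.478,P[...,1])<.06)
wrect(im,m,.021,'unit');print(np.median(P[m],0).round(4),np.percentile(P[m][:,2],[5,95]).round(4))
t=grab('top');H=hsv(t);P=cloud(t);F=t['frame'].astype(int);print(F[225:232:3,283],P[228,283].round(3))
```

```text
t 14.8 tcp [0.4833 0.002  0.1322] x [ 0.999 -0.032  0.011] y [-0.032 -0.999  0.001] z [ 0.011 -0.002 -1.   ] q [-0.15 -0.26  2.01  0.    1.38  1.45] op 0.0656 gf 0.0 F [0.5 0.2 0.1]
unit n 4564 ctr [478.6   3.2] size [51.7 83.9] ang 88.5
[0.4813 0.0031 0.0211] [0.0199 0.0223]
[[ 19  22  18]
 [226 213 203]
 [233 222 210]] [ 0.482 -0.002  0.022]
```

Finished unit lies flat on the mat at (0.479, 0.003). Now on to the carrier.

>>> send_rows:
  rows:
    - [4, [0.6, 4, -1.5], 0]
    - [2, [0.6, 4, -1.5], 0]
    - [0, [0.6, 4, -1.5], 0]
    - [0, [0.6, 4, -1.5], 0]
    - [0, [0.6, 4, 0], 0]
    - [0, [0, 4, 0], 0]
    - [0, [0, 0, 0], 0]

```text
t: 15.78
tool_pos: [0.5005, -0.2398, 0.1837]
tool_rot: [-3.139, 0.056, 0.006]
contact_force: [-0.0, 0.7, 0.3]
opening: -0.0002
grip_force: 0.0
```

Run:
```python
from h import *
st();im=grab('wrist','w7');P=cloud(im);F=im['frame'].astype(int)
roi=(abs(P[...,2]-.048)<.006)&(np.hypot(P[...,0]-.56,P[...,1]+.26)<.17)
wrect(im,roi,.048,'tray+units');b=cv2.inRange(hsv(im),(105,120,30),(125,255,255))>0
r=wrect(im,b&roi,.048,'blue top')
w=roi&(F.min(-1)>110)&(F.max(-1)-F.min(-1)<60);n,l,s,c=cv2.connectedComponentsWithStats(cv2.morphologyEx(w.astype(np.uint8),cv2.MORPH_OPEN,np.ones((3,3))))
for i in range(1,n):
    if s[i][4]>300: print(s[i],c[i].round());wrect(im,l==i,.048,'unit')
```

```text
t 15.78 tcp [ 0.5005 -0.2398  0.1837] x [ 0.999 -0.036 -0.004] y [-0.036 -0.999 -0.002] z [-0.004  0.002 -1.   ] q [-0.58 -0.1   1.79 -0.    1.46  1.03] op -0.0002 gf 0.0 F [-0.   0.7  0.3]
tray+units n 23130 ctr [ 566.3 -261.1] size [252.  108.9] ang 88.0
blue top n 11496 ctr [ 566.4 -261.2] size [251.7 107.1] ang 88.0
[ 181   74   60   91 4313] [212. 114.]
unit n 4313 ctr [ 568.6 -176.9] size [52.5 83.3] ang 87.9
[ 273   74   55   90 4294] [299. 113.]
unit n 4294 ctr [ 566.1 -261.2] size [51.2 82.3] ang 87.9
```

View pics/w7.png

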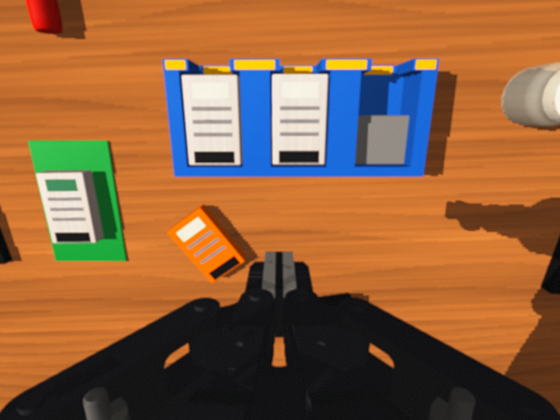

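Wrist view: white units at px (212,114) in pocket0 and (299,113) in pocket1, with pocket2 empty (385,140). Carrier centre is (566,-261) mm with yaw about -2°. Pressing the far edge of pocket0's unit.

>>> send_rows:
  rows:
    - [0, [2.8, -1.7, 2], 0]
    - [0, [2.8, -1.7, 2], 0]
    - [0, [2.8, -1.7, 3], 0]
    - [0, [2.6, -1.4, 3], 0]
    - [0, [0, 0, 3], 0]
    - [0, [0, 0, 2.4], 0]
    - [0, [0, 0, 0], 0]

```text
t: 16.7
tool_pos: [0.611, -0.1743, 0.0285]
tool_rot: [-3.138, 0.048, 0.011]
contact_force: [-0.3, -0.1, 0.2]
opening: -0.0003
grip_force: 0.0
```

Run:
```python
from h import *
go([.6126,-.1784,-.018],-92)
im=grab('wrist');P=cloud(im);F=im['frame'];cv2.imwrite('pics/w8.png',F[:,:,::-1])
d=P[230:300,279];print(d[::8].round(4))
```

```text
t 16.7 tcp [ 0.611  -0.1743  0.0285] x [ 1.    -0.031 -0.007] y [-0.031 -1.    -0.003] z [-0.007  0.003 -1.   ] q [-0.4   0.23  1.71  0.    1.21  1.21] op -0.0003 gf 0.0 F [-0.3 -0.1  0.2]
shift cm [0.2  0.42 4.65]
turn world ccw -0.24 => tool z turn 0.24
[[ 0.6078 -0.1739  0.005 ]
 [ 0.6012 -0.1736  0.0033]
 [ 0.6105 -0.174   0.0375]
 [ 0.6216 -0.1745  0.0716]
 [ 0.6216 -0.1745  0.0797]
 [ 0.622  -0.1745  0.0878]
 [ 0.6219 -0.1745  0.0942]
 [ 0.6225 -0.1746  0.1013]
 [ 0.6192 -0.1745  0.1016]]
```

View pics/w8.png

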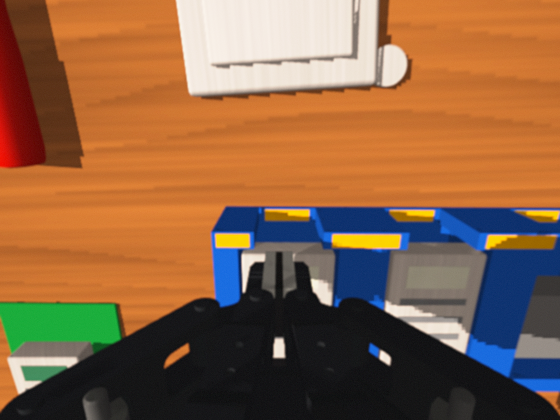

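>>> send_rows:
  rows:
    - [0, [0.2, 0.4, 0.5], 0]
    - [0, [0, 0, 1], 0]
    - [0, [0, 0, 0.8], 0]
    - [0, [0, 0, 0.7], 0]
    - [0, [0, 0, 0.7], 0]
    - [0, [0, 0, 0.6], 0]
    - [0, [0, 0, 0.5], 0]
    - [0, [0, 0, 0], 0]

```text
t: 17.75
tool_pos: [0.6173, -0.1814, -0.0144]
tool_rot: [3.14, -0.051, 0.005]
contact_force: [2.8, 0.7, 4.1]
opening: 0.0003
grip_force: 1.9
```

>>> send_rows:
  rows:
    - [0, [0, 0, 0.5], 0]
    - [0, [0, 0, 0.2], 0]
    - [0, [0, 0, 0], 0]

```text
t: 18.12
tool_pos: [0.6207, -0.1824, -0.0177]
tool_rot: [3.138, -0.051, 0.016]
contact_force: [3.6, 1.3, 13.4]
opening: 0.0
grip_force: 5.8
```

>>> send_rows:
  rows:
    - [0, [0, 0, -3], 0]
    - [0, [0, 0, -4], 0]
    - [0, [0, 0, -4], 0]
    - [0, [-2, 0, -4], 0]
    - [0, [-3, 0, 0], 0]
    - [0, [-3, 0, 0], 0]
    - [0, [0, 0, 0], 0]

```text
t: 19.0
tool_pos: [0.5339, -0.178, 0.1265]
tool_rot: [-3.141, 0.052, 0.003]
contact_force: [0.8, 0.6, 0.3]
opening: -0.0
grip_force: 0.0
```

Run:
```python
from h import *
st();im=grab('wrist','w9');P=cloud(im);F=im['frame'].astype(int)
for y in (-.177,-.261):
    m=(abs(P[...,1]-y)<.033)&(abs(P[...,0]-.565)<.07)&(F.min(-1)>90)&(F.max(-1)-F.min(-1)<70)&(P[...,2]<.085)
    q=P[m];print(y,m.sum(),np.percentile(q,[1,50,99],axis=0).round(4).tolist())
```

```text
t 19.0 tcp [ 0.5339 -0.178   0.1265] x [ 0.999 -0.033 -0.002] y [-0.033 -0.999 -0.001] z [-0.002  0.001 -1.   ] q [-0.45 -0.04  1.82 -0.    1.36  1.15] op -0.0 gf 0.0 F [0.8 0.6 0.3]
-0.177 5706 [[0.4978, -0.205, -0.0002], [0.5791, -0.1783, 0.046], [0.6239, -0.15, 0.0739]]
-0.261 6406 [[0.5248, -0.2892, 0.0008], [0.5739, -0.2607, 0.048], [0.621, -0.2345, 0.0497]]
```

View pics/w9.png

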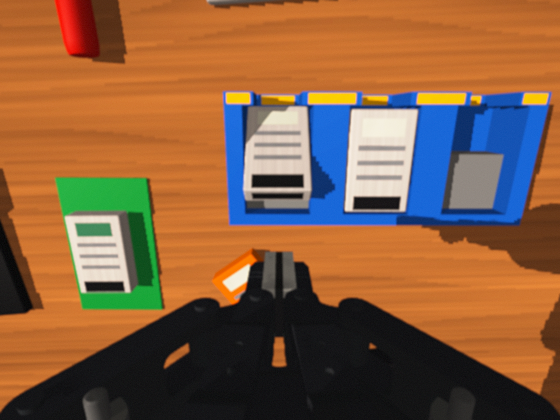

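Unit in pocket0 now leans with its plug end up: px (278,190), top z≈0.074. Fitting its edge, and measuring how far the fingertip offset shifts at this opening.

>>> send_rows:
  rows:
    - [6.2, [0, 0, 0], 0]
    - [6.2, [0, 0, 0], 0]
    - [6.2, [0, 0, 0], 0]
    - [6.2, [0, 0, 0], 0]

```text
t: 19.55
tool_pos: [0.536, -0.1784, 0.1273]
tool_rot: [-3.141, 0.05, 0.0]
contact_force: [0.6, -0.1, -0.5]
opening: 0.062
grip_force: 0.0
```

```bash
cat >> h.py <<'E'
def tip(im,o,Rm):
    "lowest z of the finger's front faces relative to reported tcp"
    P=cloud(im);q=(P-o['tool_pos'])@Rm
    for s in (-1,1):
        m=(abs(q[...,0]-.0105)<.004)&(abs(q[...,1])<.06)&(q[...,1]*s>0)&(q[...,2]<-.03)&(q[...,2]>-.075)
        print('tip side',s,m.sum(),'z rel',np.percentile(-q[m][:,2],[1,5,50]).round(4),'y',np.percentile(q[m][:,1],[5,50,95]).round(4))
def leaning(im,y,yaw=-2.0,ctr=(.5663,-.2611)):
    "side profile of the leaning unit in tray axes (origin pocket centre)"
    P=cloud(im);F=im['frame'].astype(int);a=np.radians(yaw);Q=P[...,:2]-np.array(ctr)
    x=Q[...,0]*np.cos(a)+Q[...,1]*np.sin(a);yy=-Q[...,0]*np.sin(a)+Q[...,1]*np.cos(a)-y
    m=(abs(yy)<.027)&(abs(x)<.052)&(P[...,2]>.04)&(P[...,2]<.09)&(F.max(-1)-F.min(-1)<60)
    for z in np.arange(.042,.082,.004):
        k=m&(abs(P[...,2]-z)<.002)
        if k.sum()>10: print('z',z.round(3),k.sum(),'x',np.percentile(x[k],[5,50,95]).round(4),'y',np.percentile(yy[k],[3,50,97]).round(4))
E
python3 - <<'E'
from h import *
o,Rm=st();im=grab('wrist');tip(im,o,Rm);leaning(im,.084)
E
```

```text
t 19.55 tcp [ 0.536  -0.1784  0.1273] x [ 0.999 -0.032 -0.   ] y [-0.032 -0.999 -0.   ] z [-0.  0. -1.] q [-0.45 -0.04  1.82  0.    1.36  1.15] op 0.062 gf 0.0 F [ 0.6 -0.1 -0.5]
tip side -1 818 z rel [0.0447 0.0471 0.0624] y [-0.0429 -0.0344 -0.0314]
tip side 1 838 z rel [0.0448 0.0469 0.0624] y [0.0304 0.0335 0.0421]
z 0.042 346 x [0.0156 0.0177 0.0201] y [-0.0242 -0.0003  0.0237]
z 0.046 394 x [0.011  0.0138 0.0163] y [-0.0248 -0.0012  0.0242]
z 0.05 386 x [0.0073 0.0095 0.0125] y [-0.0245  0.0008  0.0245]
z 0.054 390 x [0.0024 0.0052 0.0075] y [-0.0244 -0.0004  0.0244]
z 0.058 418 x [-0.0018  0.0005  0.0033] y [-0.0249  0.0003  0.0241]
z 0.062 524 x [-0.028  -0.0043 -0.0015] y [-0.024  -0.0012  0.0238]
z 0.066 590 x [-0.0264 -0.009  -0.0062] y [-0.0244  0.0007  0.024 ]
z 0.07 681 x [-0.0223 -0.0134 -0.0096] y [-0.0246 -0.0005  0.024 ]
z 0.074 424 x [-0.0188 -0.0162 -0.014 ] y [-0.0241  0.0002  0.0238]
```

>>> send_rows:
  rows:
    - [6.2, [2.1, -0.2, 3], 0]
    - [6.2, [0, 0, 4], 0]
    - [6.2, [0, 0, 2.8], 0]
    - [6.2, [0, 0, 1], 0]
    - [6.2, [0, 0, 1], 0]
    - [6.2, [0, 0, 0], 0]
  newtons: 50

```text
t: 20.35
tool_pos: [0.5571, -0.1772, 0.0096]
tool_rot: [3.141, -0.051, 0.0]
contact_force: [0.4, -1.0, -0.6]
opening: 0.062
grip_force: 0.0
```

>>> send_rows:
  rows:
    - [4, [0, 0, 0], 0]
    - [4, [0, 0, 0], 0]
    - [4, [0, 0, 0], 0]
    - [4, [0, 0, 0], 0]

```text
t: 20.85
tool_pos: [0.5576, -0.1774, 0.0106]
tool_rot: [3.14, -0.051, 0.002]
contact_force: [-1.0, 0.7, 5.3]
opening: 0.0509
grip_force: 54.9
```

>>> send_rows:
  rows:
    - [4, [0, 0, -1], 0]
    - [4, [0, 0, -2], 0]
    - [4, [0, 0, -3], 0]
    - [4, [0, 0, -3], 0]
    - [4, [0, 0, 0], 0]

```text
t: 21.48
tool_pos: [0.5593, -0.1782, 0.1036]
tool_rot: [3.138, -0.051, 0.011]
contact_force: [0.9, -0.2, -1.4]
opening: 0.0506
grip_force: 54.3
```

```bash
cat >> h.py <<'E'
def held(im,o,Rm):
    "profile of the held unit's top in tool axes (x fwd, height rel to rep tcp)"
    P=cloud(im);F=im['frame'].astype(int);q=(P-o['tool_pos'])@Rm
    m=(abs(q[...,1])<.02)&(abs(q[...,0])<.09)&(q[...,2]<0)&(q[...,2]>-.10)&(F.min(-1)>60)&(F.max(-1)-F.min(-1)<60)
    x=q[...,0]
    for a in np.arange(-.03,.085,.01):
        k=m&(abs(x-a)<.002)
        if k.sum()>5: print('x',a.round(3),k.sum(),'h',np.percentile(-q[k][:,2],[10,50,90]).round(4),'y',np.percentile(q[k][:,1],[5,95]).round(3))
E
python3 - <<'E'
from h import *
o,Rm=st();im=grab('wrist');tip(im,o,Rm);held(im,o,Rm)
E
```

```text
t 21.48 tcp [ 0.5593 -0.1782  0.1036] x [ 0.999 -0.032  0.007] y [-0.032 -0.999  0.003] z [ 0.007 -0.003 -1.   ] q [-0.44  0.03  1.79 -0.    1.31  1.17] op 0.0506 gf 54.298192262649536 F [ 0.9 -0.2 -1.4]
tip side -1 2144 z rel [0.0438 0.0451 0.0503] y [-0.0348 -0.0211 -0.0021]
tip side 1 2092 z rel [0.0438 0.045  0.0502] y [0.002  0.0203 0.0338]
x -0.01 57 h [0.0594 0.0601 0.0606] y [-0.016  0.019]
x 0.0 13 h [0.0561 0.0581 0.0598] y [0.02 0.02]
x 0.01 1021 h [0.0473 0.049  0.0508] y [-0.018  0.018]
x 0.02 922 h [0.038  0.0397 0.0416] y [-0.018  0.018]
x 0.03 799 h [0.0287 0.0304 0.0321] y [-0.018  0.018]
x 0.04 693 h [0.0197 0.0212 0.0228] y [-0.018  0.018]
x 0.05 679 h [0.0101 0.0122 0.0141] y [-0.018  0.018]
```

>>> send_rows:
  rows:
    - [4, [0, -3.5, -2], 0]
    - [4, [0, -5, 0], 0]
    - [4, [0, -5, 0], 0]
    - [4, [0, -5, 0], 0]
    - [4, [0, -5, 0], 0]
    - [4, [0, -5, 0], 0]
    - [4, [0, -5, 0], 0]
    - [4, [0, -2, 0], -5.5]
    - [4, [0, 0, 0], 0]

```text
t: 22.65
tool_pos: [0.5669, 0.1789, 0.1172]
tool_rot: [3.139, 0.103, -0.005]
contact_force: [-0.1, 0.4, -0.8]
opening: 0.0508
grip_force: 54.2
```

Run:
```python
from h import *
o,Rm=st();im=grab('wrist','w10');P=cloud(im);H=hsv(im);F=im['frame'].astype(int)
held(im,o,Rm)
# frame features
a=np.radians(3.6)
def fr(p,org=(.5541,.256)):
    d=p[...,:2]-np.array(org);return np.stack([d[...,0]*np.cos(a)+d[...,1]*np.sin(a),-d[...,0]*np.sin(a)+d[...,1]*np.cos(a)],-1)
Q=fr(P)
w=(abs(P[...,2]-.012)<.003)&(F.min(-1)>110)&(Q[...,0]>-.0)&(Q[...,0]<.07)
n,l,s,c=cv2.connectedComponentsWithStats(w.astype(np.uint8))
for i in range(1,n):
    if s[i][4]>25:
        v,u=np.nonzero(l==i);q=fr(ray(im,u,v,.012));k=np.polyfit(q[:,0],q[:,1],1);print('line',s[i],'y@22',np.polyval(k,.022).round(4),'slope',k[0].round(4),'x',q[:,0].min().round(3),q[:,0].max().round(3))
rd=(H[...,0]<7)&(H[...,1]>170)&(abs(P[...,2]-.032)<.003)
if rd.sum()>300: wrect(im,rd,.032,'disc')
```

```text
t 22.65 tcp [0.5669 0.1789 0.1172] x [ 0.998  0.066 -0.003] y [ 0.066 -0.998  0.   ] z [-0.003 -0.001 -1.   ] q [ 0.18  0.04  1.76 -0.    1.35  1.69] op 0.0508 gf 54.21461820602417 F [-0.1  0.4 -0.8]
x -0.01 68 h [0.0597 0.0603 0.0607] y [-0.017  0.019]
x 0.0 17 h [0.0574 0.0589 0.0603] y [0.019 0.02 ]
x 0.01 1030 h [0.0472 0.049  0.0508] y [-0.018  0.018]
x 0.02 931 h [0.038  0.0398 0.0416] y [-0.018  0.018]
x 0.03 804 h [0.0287 0.0304 0.0322] y [-0.018  0.018]
x 0.04 700 h [0.0197 0.0213 0.0228] y [-0.018  0.018]
x 0.05 672 h [0.0102 0.0122 0.014 ] y [-0.018  0.018]
line [ 184  127   20   77 1083] y@22 -0.0002 slope -0.0021 x 0.0 0.069
line [321 128  28   2  30] y@22 -0.595 slope 10.0289 x 0.068 0.069
line [ 68 133  17  71 329] y@22 0.107 slope -0.0019 x -0.0 0.064
line [129 134  14  70 320] y@22 0.0529 slope -0.0025 x -0.0 0.063
line [159 134  11  70 319] y@22 0.0269 slope -0.0026 x 0.0 0.063
line [220 134   8  70 307] y@22 -0.0272 slope -0.0028 x 0.0 0.063
line [250 134   5  15  71] y@22 -0.0532 slope -0.0057 x 0.051 0.063
line [311 135   5  14  66] y@22 -0.1079 slope 0.0123 x 0.051 0.063
disc n 352 ctr [456.1 254.4] size [67.6 42.5] ang 40.6
```

View pics/w10.png

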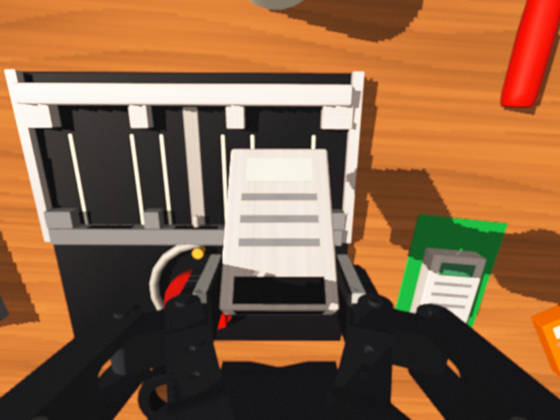

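Lane lines put the lane centres at y = +80, 0 and -80 in my frame estimate. The held unit is over the right-hand lane at px (275,225). Lowering it so that it pivots flat.

>>> send_rows:
  rows:
    - [4, [0.4, 0.2, 3], 0]
    - [4, [0, 0, 4], 0]
    - [4, [0, 0, 2], 0]
    - [4, [0, 0, 1], 0]
    - [4, [0, 0, 1], 0]
    - [4, [0, 0, 0.7], 0]
    - [4, [0, 0, 0.7], 0]
    - [4, [0, 0, 0], 0]
  newtons: 35

```text
t: 23.7
tool_pos: [0.5755, 0.1766, -0.0]
tool_rot: [-3.139, -0.1, -0.009]
contact_force: [-4.9, -0.1, 12.4]
opening: 0.0509
grip_force: 59.4
```

Run:
```python
from h import *
o,Rm=st();im=grab('wrist');held(im,o,Rm)
```

```text
t 23.7 tcp [ 0.5755  0.1766 -0.    ] x [0.998 0.063 0.006] y [ 0.063 -0.998 -0.001] z [ 0.006  0.001 -1.   ] q [0.17 0.19 1.81 0.   1.13 1.68] op 0.0509 gf 59.41560924053192 F [-4.9 -0.1 12.4]
x -0.01 375 h [0.063  0.0636 0.0643] y [-0.018  0.018]
x 0.0 94 h [0.0573 0.0581 0.0595] y [-0.017  0.02 ]
x 0.01 941 h [0.0531 0.0543 0.0555] y [-0.018  0.018]
x 0.02 934 h [0.0483 0.0495 0.0508] y [-0.018  0.018]
x 0.03 905 h [0.0433 0.0446 0.046 ] y [-0.018  0.018]
x 0.04 864 h [0.0385 0.0399 0.0412] y [-0.018  0.018]
x 0.05 835 h [0.034  0.0352 0.0364] y [-0.018  0.018]
x 0.06 782 h [0.0288 0.0299 0.0312] y [-0.018  0.018]
x 0.07 170 h [0.0259 0.0287 0.0298] y [-0.018  0.018]
x 0.08 890 h [0.0292 0.0301 0.031 ] y [-0.018  0.018]
```

>>> send_rows:
  rows:
    - [4, [-0.1, 0, 0.7], 0]
    - [4, [-0.1, 0, 0.6], 0]
    - [4, [-0.1, 0, 0.5], 0]
    - [4, [0, 0, 0.4], 0]
    - [4, [0, 0, 0.2], 0]
    - [4, [0, 0, 0], 0]

```text
t: 24.5
tool_pos: [0.5719, 0.1762, -0.0252]
tool_rot: [-3.139, -0.099, -0.007]
contact_force: [-4.6, -0.1, 7.0]
opening: 0.0506
grip_force: 60.2
```

Run:
```python
from h import *
o,Rm=st();im=grab('wrist');held(im,o,Rm);tip(im,o,Rm)
```

```text
t 24.5 tcp [ 0.5719  0.1762 -0.0252] x [0.998 0.063 0.004] y [ 0.063 -0.998 -0.001] z [ 0.004  0.001 -1.   ] q [0.17 0.22 1.82 0.   1.09 1.68] op 0.0506 gf 60.18632769584656 F [-4.6 -0.1  7. ]
x -0.03 75 h [0.0366 0.0372 0.0379] y [-0.018  0.018]
x -0.01 36 h [0.0613 0.0618 0.0622] y [-0.01  0.02]
x 0.0 438 h [0.0595 0.0603 0.061 ] y [-0.018  0.018]
x 0.01 851 h [0.0589 0.0596 0.0603] y [-0.018  0.018]
x 0.02 918 h [0.058  0.0588 0.0597] y [-0.018  0.018]
x 0.03 960 h [0.0573 0.0582 0.0591] y [-0.018  0.018]
x 0.04 970 h [0.0567 0.0575 0.0583] y [-0.018  0.018]
x 0.05 1008 h [0.0558 0.0566 0.0574] y [-0.018  0.018]
x 0.06 1078 h [0.0551 0.056  0.0569] y [-0.018  0.018]
x 0.07 627 h [0.0535 0.0546 0.0555] y [-0.018  0.018]
x 0.08 1236 h [0.0545 0.0554 0.0563] y [-0.018  0.018]
tip side -1 2672 z rel [0.0361 0.0366 0.0591] y [-0.0557 -0.0289 -0.0034]
tip side 1 2807 z rel [0.0362 0.0366 0.0588] y [0.0034 0.029  0.0565]
```

>>> send_rows:
  rows:
    - [5.6, [0, 0, 0], 0]
    - [6.2, [0, 0, 0], 0]
    - [6.2, [0, 0, 0], 0]
    - [6.2, [0, 0, -2], 0]
    - [6.2, [0, 0, -4], 0]
    - [6.2, [0, 0, -4], 0]
    - [6.2, [-2, 0, -4], 0]
    - [6.2, [0, 0, 0], 0]

```text
t: 25.55
tool_pos: [0.5521, 0.1752, 0.1175]
tool_rot: [-3.138, -0.101, -0.015]
contact_force: [-0.8, 0.0, 0.2]
opening: 0.0623
grip_force: 0.0
```

```bash
cat >> h.py <<'E'
def inframe(im,org=(.5541,.256),yaw=3.6):
    P=cloud(im);F=im['frame'].astype(int);a=np.radians(yaw)
    d=P[...,:2]-np.array(org);q=np.stack([d[...,0]*np.cos(a)+d[...,1]*np.sin(a),-d[...,0]*np.sin(a)+d[...,1]*np.cos(a)],-1)
    for y in(-.08,0,.08):
        m=(abs(q[...,1]-y)<.0325)&(q[...,0]>-.019)&(q[...,0]<.0875)&(abs(P[...,2]-.030)<.0035)&(F.min(-1)>20)
        m=cv2.morphologyEx(m.astype(np.uint8),cv2.MORPH_OPEN,np.ones((5,5)))>0
        if m.sum()<500: print('lane',y,'empty',m.sum());continue
        v,u=np.nonzero(m);w=ray(im,u,v,.030);d2=w[:,:2]-np.array(org)
        e=np.stack([d2[:,0]*np.cos(a)+d2[:,1]*np.sin(a),-d2[:,0]*np.sin(a)+d2[:,1]*np.cos(a)],1)
        r=cv2.minAreaRect((e*1000).astype(np.float32));print('lane',y,'n',m.sum(),'frame ctr',np.round(r[0],1),np.round(r[1],1),round(r[2],1),'z',np.percentile(P[m][:,2],[5,50,95]).round(4))
E
python3 - <<'E'
from h import *
o,Rm=st();im=grab('wrist');inframe(im)
E
```

```text
t 25.55 tcp [0.5521 0.1752 0.1175] x [0.998 0.064 0.01 ] y [ 0.064 -0.998 -0.001] z [ 0.009  0.002 -1.   ] q [ 0.18 -0.    1.8   0.    1.33  1.69] op 0.0623 gf 0.0 F [-0.8  0.   0.2]
lane -0.08 n 6267 frame ctr [ 39.7 -80. ] [83.2 51.7] 0.1 z [0.0289 0.0301 0.0314]
lane 0 empty 0
lane 0.08 empty 0
```

Unit 1 is flat in the -80 lane (frame x 39.7, y -80.0). Now the pocket1 unit.

>>> send_rows:
  rows:
    - [0, [0.3, 4, -1], 0]
    - [0, [0.3, 5, 0], 0]
    - [0, [0.3, 5, 0], 0]
    - [0, [0.3, 5, 0], 0]
    - [0, [0.3, 5, 0], 0]
    - [0, [0.3, 5, 0], 0]
    - [0, [0.4, 5, 0], 0]
    - [0, [0.4, 5, 0], 0]
    - [0, [0.4, 5, 0], 5.6]
    - [0, [0, 0, 0], 0]

```text
t: 26.85
tool_pos: [0.6067, -0.2657, 0.1197]
tool_rot: [-3.14, 0.06, 0.003]
contact_force: [0.7, 0.3, -0.6]
opening: 0.0001
grip_force: 0.0
```

Run:
```python
from h import *
go([.6103,-.2626,-.018],-92);im=grab('wrist');P=cloud(im);F=im['frame'].astype(int)
m=(abs(P[...,2]-.048)<.004)&(np.hypot(P[...,0]-.566,P[...,1]+.261)<.055)&(F.min(-1)>90)&(F.max(-1)-F.min(-1)<60)
wrect(im,m,.048,'unit1 (part)');leaning(im,0);
v,u=np.nonzero(m);print(np.percentile(P[m],[1,99],axis=0).round(4))
```

```text
t 26.85 tcp [ 0.6067 -0.2657  0.1197] x [ 0.999 -0.038 -0.002] y [-0.038 -0.999 -0.001] z [-0.002  0.001 -1.   ] q [-0.52  0.19  1.59 -0.    1.36  1.08] op 0.0001 gf 0.0 F [ 0.7  0.3 -0.6]
shift cm [ 0.37 -0.32 13.77]
turn world ccw 0.2 => tool z turn -0.2
unit1 (part) n 3243 ctr [ 581.7 -264.3] size [71.2 63.4] ang 3.1
z 0.042 91 x [0.0413 0.0415 0.0418] y [-0.0241  0.0004  0.0226]
z 0.046 1519 x [-0.0073  0.0188  0.0413] y [-0.0252  0.0012  0.0252]
z 0.05 1713 x [-0.0034  0.0202  0.0386] y [-0.0239  0.0004  0.0237]
[[ 0.5558 -0.2877  0.046 ]
 [ 0.6085 -0.2358  0.0496]]
```

Unit 1 is still in place, flush (y spread ±25, z 0.048). Pressing its far edge.

>>> send_rows:
  rows:
    - [0, [0.4, -0.3, 4], 0]
    - [0, [0, 0, 3], 0]
    - [0, [0, 0, 2], 0]
    - [0, [0, 0, 1], 0]
    - [0, [0, 0, 0.8], 0]
    - [0, [0, 0, 0.8], 0]
    - [0, [0, 0, 0.8], 0]
    - [0, [0, 0, 0.7], 0]
    - [0, [0, 0, 0.7], 0]
    - [0, [0, 0, 0.4], 0]

```text
t: 28.15
tool_pos: [0.6161, -0.2614, -0.0159]
tool_rot: [3.138, -0.054, 0.014]
contact_force: [2.7, 1.8, 17.6]
opening: 0.0001
grip_force: 7.2
```

>>> send_rows:
  rows:
    - [0, [0, 0, 0.2], 0]
    - [0, [0, 0, 0], 0]

```text
t: 28.4
tool_pos: [0.6171, -0.2618, -0.0167]
tool_rot: [3.137, -0.054, 0.017]
contact_force: [2.9, 1.3, 14.4]
opening: -0.0002
grip_force: 6.3
```

>>> send_rows:
  rows:
    - [0, [0, 0, -3], 0]
    - [0, [0, 0, -4], 0]
    - [3, [0, 0, -4], 0]
    - [6.2, [-2, 0, -4], 0]
    - [6.2, [-3, 0, 0], 0]
    - [6.2, [-3, 0, 0], 0]
    - [6.2, [0, 0, 0], 0]
    - [6.2, [0, 0, 0], 0]

```text
t: 29.4
tool_pos: [0.5319, -0.2572, 0.1273]
tool_rot: [3.141, -0.054, 0.0]
contact_force: [-0.0, -0.2, 0.2]
opening: 0.0621
grip_force: 0.0
```

Run:
```python
from h import *
a=np.radians(-2);x=-.012;print('grip at',.5663+x*np.cos(a),-.2611+x*np.sin(a))
go([.5663+x*np.cos(a),-.2611+x*np.sin(a),.009],-92);im=grab('wrist');leaning(im,0)
```

```text
grip at 0.5543073100757708 -0.26068120603957
t 29.4 tcp [ 0.5319 -0.2572  0.1273] x [ 0.999 -0.034  0.   ] y [-0.034 -0.999  0.   ] z [ 0. -0. -1.] q [-0.58  0.02  1.76  0.    1.36  1.03] op 0.0621 gf 0.0 F [-0.  -0.2  0.2]
shift cm [ 2.25  0.28 11.84]
turn world ccw -0.04 => tool z turn 0.04
z 0.042 358 x [0.0156 0.0179 0.0202] y [-0.0249 -0.0003  0.0237]
z 0.046 366 x [0.0112 0.0135 0.0158] y [-0.0238  0.0006  0.0241]
z 0.05 386 x [0.0069 0.0092 0.0121] y [-0.0239  0.0006  0.024 ]
z 0.054 408 x [0.0026 0.0049 0.0071] y [-0.0247 -0.0006  0.0244]
z 0.058 395 x [-0.0016  0.0006  0.0029] y [-0.0241 -0.0002  0.0236]
z 0.062 487 x [-0.0274 -0.0041 -0.0014] y [-0.0245 -0.0009  0.0241]
z 0.066 615 x [-0.0261 -0.0088 -0.006 ] y [-0.024   0.0007  0.024 ]
z 0.07 673 x [-0.0226 -0.0133 -0.0099] y [-0.0246 -0.0016  0.0239]
z 0.074 436 x [-0.0186 -0.0161 -0.0137] y [-0.0236  0.0011  0.0235]
```

>>> send_rows:
  rows:
    - [6.2, [2.2, 0.3, 3], 0]
    - [6.2, [0, 0, 4], 0]
    - [6.2, [0, 0, 2.8], 0]
    - [6.2, [0, 0, 1], 0]
    - [6.2, [0, 0, 1], 0]
    - [6.2, [0, 0, 0], 0]
  newtons: 50

```text
t: 30.2
tool_pos: [0.5538, -0.2609, 0.0096]
tool_rot: [3.141, -0.053, 0.0]
contact_force: [0.1, 0.4, -0.3]
opening: 0.0619
grip_force: 0.0
```

>>> send_rows:
  rows:
    - [4, [0, 0, 0], 0]
    - [4, [0, 0, 0], 0]
    - [4, [0, 0, 0], 0]
    - [4, [0, 0, 0], 0]
    - [4, [0, 0, -1], 0]
    - [4, [0, 0, -2], 0]
    - [4, [0, 0, -4], 0]
    - [4, [0, 0, -4], 0]
    - [4, [0, 0, 0], 0]

```text
t: 31.32
tool_pos: [0.5563, -0.2625, 0.1254]
tool_rot: [3.136, -0.053, 0.013]
contact_force: [-0.3, 0.5, -1.4]
opening: 0.051
grip_force: 54.7
```

Run:
```python
from h import *
go([.5661,.2568,.12],-86.4);o,Rm=st();im=grab('wrist');held(im,o,Rm)
```

```text
t 31.32 tcp [ 0.5563 -0.2625  0.1254] x [ 0.999 -0.034  0.008] y [-0.034 -0.999  0.005] z [ 0.008 -0.005 -1.   ] q [-0.56  0.07  1.71 -0.    1.35  1.04] op 0.051 gf 54.68932092189789 F [-0.3  0.5 -1.4]
shift cm [ -0.78 -51.94   0.28]
turn world ccw 5.54 => tool z turn -5.54
t 31.32 tcp [ 0.5563 -0.2625  0.1254] x [ 0.999 -0.034  0.008] y [-0.034 -0.999  0.005] z [ 0.008 -0.005 -1.   ] q [-0.56  0.07  1.71 -0.    1.35  1.04] op 0.051 gf 54.68932092189789 F [-0.3  0.5 -1.4]
x -0.01 18 h [0.0594 0.06   0.0601] y [-0.015  0.02 ]
x 0.0 18 h [0.0572 0.0596 0.0606] y [0.02 0.02]
x 0.01 1033 h [0.0477 0.0496 0.0513] y [-0.018  0.018]
x 0.02 950 h [0.0385 0.0402 0.0424] y [-0.018  0.018]
x 0.03 800 h [0.0291 0.0308 0.0326] y [-0.018  0.018]
x 0.04 712 h [0.02   0.0216 0.0234] y [-0.018  0.018]
x 0.05 675 h [0.0107 0.0127 0.0143] y [-0.018  0.018]
```

>>> send_rows:
  rows:
    - [4, [0, -4, 0], 0]
    - [4, [0, -5.5, 0], 0]
    - [4, [0, -5.5, 0], 0]
    - [4, [0, -5.5, 0], 0]
    - [4, [0, -5.5, 0], 0]
    - [4, [0, -5.5, 0], 0]
    - [4, [0, -5.5, 0], 0]
    - [4, [-0.4, -5.5, 0], 0]
    - [4, [-0.4, -5.4, 0], 0]
    - [4, [0, -4, 0], -5.5]

```text
t: 32.62
tool_pos: [0.5611, 0.26, 0.1171]
tool_rot: [3.139, 0.104, -0.006]
contact_force: [1.2, 0.7, -1.2]
opening: 0.0511
grip_force: 54.6
```

>>> send_rows:
  rows:
    - [4, [0, 0, 0], 0]
    - [4, [0, 0, 0], 0]

```text
t: 32.88
tool_pos: [0.5621, 0.2575, 0.1177]
tool_rot: [3.139, 0.097, -0.004]
contact_force: [0.1, -0.0, -2.6]
opening: 0.0504
grip_force: 54.6
```

Run:
```python
from h import *
go([.5661,.2568,.022],-86.4);o,Rm=st();im=grab('wrist');held(im,o,Rm);inframe(im)
```

```text
t 32.88 tcp [0.5621 0.2575 0.1177] x [ 0.998  0.062 -0.003] y [ 0.062 -0.998  0.001] z [-0.003 -0.001 -1.   ] q [ 0.31  0.1   1.7  -0.    1.35  1.82] op 0.0504 gf 54.6210515499115 F [ 0.1 -0.  -2.6]
shift cm [0.43 0.08 9.57]
turn world ccw 0.07 => tool z turn -0.07
t 32.88 tcp [0.5621 0.2575 0.1177] x [ 0.998  0.062 -0.003] y [ 0.062 -0.998  0.001] z [-0.003 -0.001 -1.   ] q [ 0.31  0.1   1.7  -0.    1.35  1.82] op 0.0504 gf 54.6210515499115 F [ 0.1 -0.  -2.6]
x -0.01 18 h [0.0592 0.0598 0.06  ] y [-0.017  0.02 ]
x 0.0 23 h [0.0574 0.0593 0.0612] y [0.019 0.02 ]
x 0.01 1046 h [0.0476 0.0496 0.0513] y [-0.018  0.018]
x 0.02 950 h [0.0384 0.0403 0.0424] y [-0.018  0.018]
x 0.03 817 h [0.0291 0.0308 0.0325] y [-0.018  0.018]
x 0.04 701 h [0.0201 0.0217 0.0232] y [-0.018  0.018]
x 0.05 668 h [0.0106 0.0126 0.0143] y [-0.018  0.018]
lane -0.08 n 5319 frame ctr [ 43.9 -70.5] [51.8 83.5] 85.6 z [0.0289 0.0301 0.0313]
lane 0 empty 0
lane 0.08 empty 0
```

Unit 1 has been knocked to frame (43.9, -70.5), rotated -4.4°. To keep clear of it, this unit goes into the +80 lane, and I'll straighten unit 1 afterwards.

>>> send_rows:
  rows:
    - [4, [0.2, -4, 0], 0]
    - [4, [0.2, -3.9, 2], 0]
    - [4, [0, 0, 4], 0]
    - [4, [0, 0, 3], 0]
    - [4, [0, 0, 1], 0]
    - [4, [0, 0, 1], 0]
    - [4, [-0.1, 0, 0.7], 0]
    - [4, [-0.1, 0, 0.7], 0]
    - [4, [-0.1, 0, 0.6], 0]
    - [4, [0, 0, 0.5], 0]
  newtons: 35

```text
t: 34.17
tool_pos: [0.5614, 0.3377, -0.0111]
tool_rot: [-3.138, -0.095, -0.006]
contact_force: [-7.0, -1.1, 11.4]
opening: 0.0505
grip_force: 60.7
```

Run:
```python
from h import *
go([.5611,.3366,-.0255],-86.4);o,Rm=st();im=grab('wrist');held(im,o,Rm)
```

```text
t 34.17 tcp [ 0.5614  0.3377 -0.0111] x [0.998 0.061 0.004] y [ 0.061 -0.998 -0.003] z [ 0.004  0.003 -1.   ] q [0.43 0.32 1.68 0.   1.14 1.94] op 0.0505 gf 60.744813680648804 F [-7.  -1.1 11.4]
shift cm [-0.04  0.12  1.44]
turn world ccw 0.12 => tool z turn -0.12
t 34.17 tcp [ 0.5614  0.3377 -0.0111] x [0.998 0.061 0.004] y [ 0.061 -0.998 -0.003] z [ 0.004  0.003 -1.   ] q [0.43 0.32 1.68 0.   1.14 1.94] op 0.0505 gf 60.744813680648804 F [-7.  -1.1 11.4]
x -0.01 374 h [0.0626 0.0632 0.0638] y [-0.018  0.019]
x 0.0 126 h [0.0589 0.0594 0.0601] y [-0.018  0.02 ]
x 0.01 893 h [0.0563 0.0572 0.058 ] y [-0.018  0.018]
x 0.02 938 h [0.0534 0.0543 0.0555] y [-0.018  0.018]
x 0.03 928 h [0.0505 0.0516 0.0526] y [-0.018  0.018]
x 0.04 888 h [0.0478 0.0487 0.0497] y [-0.018  0.018]
x 0.05 910 h [0.0449 0.0458 0.0466] y [-0.018  0.018]
x 0.06 891 h [0.042  0.043  0.0439] y [-0.018  0.018]
x 0.07 94 h [0.0391 0.0398 0.0406] y [-0.018  0.018]
x 0.08 966 h [0.0406 0.0414 0.0422] y [-0.018  0.018]
```

>>> send_rows:
  rows:
    - [4, [0, 0.1, 0.5], 0]
    - [4, [0, 0, 0.4], 0]
    - [4, [0, 0, 0.3], 0]
    - [4, [0, 0, 0], 0]

```text
t: 34.72
tool_pos: [0.5614, 0.3365, -0.0241]
tool_rot: [-3.138, -0.095, -0.006]
contact_force: [-5.3, 0.7, 7.0]
opening: 0.0511
grip_force: 61.1
```

Run:
```python
from h import *
o,Rm=st();im=grab('wrist');held(im,o,Rm)
```

```text
t 34.73 tcp [ 0.5614  0.3365 -0.0241] x [0.998 0.061 0.004] y [ 0.061 -0.998 -0.002] z [ 0.004  0.002 -1.   ] q [0.43 0.33 1.68 0.   1.12 1.94] op 0.0511 gf 61.06043100357056 F [-5.3  0.7  7. ]
x -0.01 93 h [0.0616 0.062  0.0625] y [-0.018  0.02 ]
x 0.0 289 h [0.0598 0.0605 0.0612] y [-0.018  0.018]
x 0.01 854 h [0.0589 0.0597 0.0605] y [-0.018  0.018]
x 0.02 936 h [0.058  0.0588 0.0596] y [-0.018  0.018]
x 0.03 961 h [0.0571 0.058  0.0589] y [-0.018  0.018]
x 0.04 935 h [0.0563 0.0571 0.0578] y [-0.018  0.018]
x 0.05 993 h [0.0552 0.056  0.0568] y [-0.018  0.018]
x 0.06 1052 h [0.0543 0.0551 0.0559] y [-0.018  0.018]
x 0.07 798 h [0.0367 0.0536 0.0545] y [-0.018  0.018]
x 0.08 1186 h [0.0536 0.0544 0.0552] y [-0.018  0.018]
```

>>> send_rows:
  rows:
    - [5.6, [0, 0, 0], 0]
    - [6.2, [0, 0, 0], 0]
    - [6.2, [0, 0, 0], 0]
    - [6.2, [0, 0, -2], 0]
    - [6.2, [0, 0, -4], 0]
    - [6.2, [0, 0, -5], 0]
    - [6.2, [0, 3, -4], 0]
    - [6.2, [0, 5, 0], 0]
    - [6.2, [0, 5, 0], 0]
    - [6.2, [0, 0, 0], 0]

```text
t: 36.02
tool_pos: [0.5681, 0.2038, 0.1241]
tool_rot: [3.14, 0.091, 0.003]
contact_force: [0.4, 0.7, 0.1]
opening: 0.0616
grip_force: 0.0
```

Run:
```python
from h import *
o,Rm=st();im=grab('wrist');inframe(im)
```

```text
t 36.02 tcp [0.5681 0.2038 0.1241] x [0.998 0.058 0.002] y [ 0.058 -0.998  0.   ] z [ 0.002 -0.    -1.   ] q [ 0.22  0.05  1.73 -0.    1.35  1.73] op 0.0616 gf 0.0 F [0.4 0.7 0.1]
lane -0.08 n 5456 frame ctr [ 43.9 -70.7] [51.7 83.5] 85.3 z [0.0289 0.0301 0.0313]
lane 0 empty 0
lane 0.08 n 5757 frame ctr [39.6 79.5] [52.9 83.1] 89.7 z [0.0289 0.0302 0.0314]
```

>>> send_rows:
  rows:
    - [6.2, [3, 1.8, 2], 0]
    - [6.2, [0, 0, 3], 4.4]
    - [6.2, [0, 0, 4], 0]
    - [6.2, [0, 0, 3], 0]
    - [6.2, [0, 0, 2], 0]
    - [6.2, [0, 0, 1], 0]
    - [6.2, [0, 0, 0], 0]
  newtons: 50

```text
t: 36.95
tool_pos: [0.5985, 0.1906, -0.0275]
tool_rot: [-3.141, 0.023, 0.0]
contact_force: [0.5, 0.3, 0.4]
opening: 0.0619
grip_force: 0.0
```

>>> send_rows:
  rows:
    - [4, [0, 0, 0], 0]
    - [4, [0, 0, 0], 0]
    - [4, [0, 0, 0], 0]
    - [4, [0, 0, 0], 0]
    - [4, [0, 0, -1], 0]
    - [4, [0, 0, -2], 0]
    - [4, [0, 0, 0], 0]

```text
t: 37.83
tool_pos: [0.6014, 0.191, 0.0063]
tool_rot: [-3.14, 0.023, -0.011]
contact_force: [-0.2, 0.3, -1.4]
opening: 0.051
grip_force: 53.5
```

Run:
```python
from h import *
a=np.radians(3.6);x,y=.037,-.08
go([.5541+x*np.cos(a)-y*np.sin(a),.256+x*np.sin(a)+y*np.cos(a),-.026],-86.4)
o,Rm=st();im=grab('wrist');held(im,o,Rm)
```

```text
t 37.83 tcp [0.6014 0.191  0.0063] x [ 1.    -0.015  0.007] y [-0.015 -1.    -0.002] z [ 0.007  0.002 -1.   ] q [0.19 0.24 1.74 0.   1.16 1.77] op 0.051 gf 53.46512854099274 F [-0.2  0.3 -1.4]
shift cm [-0.54  1.27  3.22]
turn world ccw 4.45 => tool z turn -4.45
t 37.83 tcp [0.6014 0.191  0.0063] x [ 1.    -0.015  0.007] y [-0.015 -1.    -0.002] z [ 0.007  0.002 -1.   ] q [0.19 0.24 1.74 0.   1.16 1.77] op 0.051 gf 53.46512854099274 F [-0.2  0.3 -1.4]
x -0.03 20 h [0.0552 0.0558 0.0569] y [-0.02  0.02]
x -0.02 627 h [0.0549 0.0556 0.0564] y [-0.018  0.018]
x -0.01 621 h [0.0553 0.056  0.0567] y [-0.018  0.018]
x 0.0 679 h [0.0551 0.0558 0.0564] y [-0.018  0.018]
x 0.01 768 h [0.0549 0.0556 0.0563] y [-0.018  0.018]
x 0.02 812 h [0.0549 0.0557 0.0564] y [-0.018  0.018]
x 0.03 877 h [0.0553 0.056  0.0569] y [-0.018  0.018]
x 0.04 975 h [0.0547 0.0556 0.0564] y [-0.018  0.018]
x 0.05 647 h [0.0231 0.024  0.0247] y [-0.018  0.018]
x 0.06 662 h [0.0127 0.0231 0.0243] y [-0.016  0.018]
```

>>> send_rows:
  rows:
    - [4, [-0.5, 1.3, 0], 0]
    - [4, [0, 0, 0], -4.5]
    - [4, [0, 0, 1.5], 0]
    - [4, [0, 0, 1], 0]
    - [4, [0, 0, 0.5], 0]
    - [4, [0, 0, 0], 0]
    - [5.6, [0, 0, 0], 0]
    - [6.2, [0, 0, 0], 0]
    - [6.2, [0, 0, 0], 0]

```text
t: 39.0
tool_pos: [0.5928, 0.1772, -0.0283]
tool_rot: [3.14, 0.1, -0.002]
contact_force: [-0.4, 0.7, -0.3]
opening: 0.0619
grip_force: 0.0
```

>>> send_rows:
  rows:
    - [6.2, [0, 0, -3], 0]
    - [6.2, [0, 0, -5], 0]
    - [6.2, [0, 0, -5], 0]
    - [6.2, [-5, 0, -3], 0]
    - [6.2, [-5, 0, 0], 0]
    - [6.2, [-2, 0, 0], 0]
    - [6.2, [0, 0, 0], 0]

```text
t: 39.88
tool_pos: [0.4725, 0.1697, 0.1322]
tool_rot: [-3.14, -0.101, -0.0]
contact_force: [0.0, 0.0, -0.1]
opening: 0.0619
grip_force: 0.0
```

Run:
```python
from h import *
o,Rm=st();im=grab('wrist');inframe(im);P=cloud(im)
for s,c,m in blobs(im,(0,170,50),(6,255,255),300):
    if m[:,:].sum()>300: wrect(im,m&(abs(P[...,2]-.058)<.003),.058,'bar')
t=grab('top');inframe(t);H=hsv(t);P=cloud(t)
m=(abs(P[...,2]-.021)<.006)&(np.hypot(P[...,0]-.478,P[...,1])<.06);
if m.sum()>50: wrect(t,m,.021,'done')
F=t['frame'].astype(int)
print('pockets',[P[v,u].round(3).tolist() for u,v in((335,200),(361,200),(388,205))])
```

```text
t 39.88 tcp [0.4725 0.1697 0.1322] x [0.998 0.064 0.   ] y [ 0.064 -0.998 -0.   ] z [ 0.  0. -1.] q [ 0.2  -0.2   1.96  0.    1.38  1.7 ] op 0.0619 gf 0.0 F [ 0.   0.  -0.1]
lane -0.08 n 6529 frame ctr [ 33.3 -80.3] [51.7 75.5] 89.5 z [0.0288 0.0302 0.0315]
lane 0 empty 0
lane 0.08 n 6501 frame ctr [34.3 79.3] [72.6 53.2] 0.1 z [0.0288 0.0302 0.0316]
bar n 918 ctr [459.4 249.2] size [14.2 58.9] ang 3.7
lane -0.08 empty 0
lane 0 empty 0
lane 0.08 empty 0
done n 373 ctr [475.9   3. ] size [49.9 80.3] ang 88.5
pockets [[0.571, -0.177, 0.03], [0.567, -0.263, 0.034], [0.549, -0.351, 0.031]]
```

Both units are flat and square, at y about -80 and +79, and the pockets are empty. Swinging the wrist round at the cam, so the half turn stays inside joint 6's range.

>>> send_rows:
  rows:
    - [5, [-0.4, -4, 0], 0]
    - [5, [-0.4, -4.1, 0], 0]
    - [5, [0, 0, 0], -10]
    - [5, [0, 0, 0], -10]
    - [5, [0, 0, 0], -10]
    - [5, [0, 0, 0], -10]
    - [5, [0, 0, 0], -10]
    - [5, [0, 0, 0], -10]
    - [5, [0, 0, 0], -10]
    - [5, [0, 0, 0], -10]

```text
t: 41.22
tool_pos: [0.4614, 0.2501, 0.1322]
tool_rot: [-2.335, -2.101, 0.0]
contact_force: [0.2, 0.2, -0.9]
opening: 0.0501
grip_force: 0.0
```

>>> send_rows:
  rows:
    - [5, [0, 0, 0], -10]
    - [5, [0, 0, 0], -10]
    - [5, [0, 0, 0], -10]
    - [5, [0, 0, 0], -10]
    - [5, [0, 0, 0], -10]
    - [5, [0, 0, 0], -10]
    - [5, [0, 0, 0], -10]
    - [5, [0, 0, 0], -10]
    - [5, [0, 0, 0], -10]
    - [5, [0, 0, 0], -10]

```text
t: 42.48
tool_pos: [0.4615, 0.2501, 0.1322]
tool_rot: [0.108, -3.14, 0.0]
contact_force: [-0.6, 0.1, 0.2]
opening: 0.05
grip_force: 0.0
```

>>> send_rows:
  rows:
    - [5, [0, 0, 0], -10]
    - [5, [0, 0, 0], -10]
    - [5, [0, 0, 0], -10]
    - [5, [0, 0, 0], -10]
    - [5, [0, 0, 0], -10]
    - [5, [0, 0, 0], -10]
    - [5, [0, 0, 0], -10]
    - [5, [0, 0, 0], -10]
    - [5, [0, 0, 0], -10]
    - [5, [0, 0, 0], 0]

```text
t: 43.72
tool_pos: [0.4612, 0.2501, 0.1322]
tool_rot: [2.288, -2.152, -0.0]
contact_force: [0.1, 0.2, 0.3]
opening: 0.0499
grip_force: 0.0
```

Run:
```python
from h import *
go([.4595,.2497,0.0],3.6)
```

```text
t 43.73 tcp [0.4612 0.2501 0.1322] x [ 0.061 -0.998  0.   ] y [-0.998 -0.061  0.   ] z [-0. -0. -1.] q [ 0.35 -0.14  1.91 -0.    1.38 -2.85] op 0.0499 gf 0.0 F [0.1 0.2 0.3]
shift cm [ 0.02  0.17 13.22]
turn world ccw 0.09 => tool z turn -0.09
```

>>> send_rows:
  rows:
    - [5, [0, 0.2, 4], 0]
    - [5, [0, 0, 4], 0]
    - [5, [0, 0, 2], 0]
    - [5, [0, 0, 1], 0]
    - [5, [0, 0, 1], 0]
    - [5, [0, 0, 1], 0]
    - [5, [0, 0, 0], 0]
  newtons: 80

```text
t: 44.6
tool_pos: [0.458, 0.2497, 0.0019]
tool_rot: [2.29, -2.149, -0.001]
contact_force: [0.1, 0.4, -0.1]
opening: 0.0503
grip_force: 0.0
```

>>> send_rows:
  rows:
    - [0, [0, 0, 0], 0]
    - [0, [0, 0, 0], 0]
    - [0, [0, 0, 0], 0]
    - [0, [0, 0, 0], 0]

```text
t: 45.1
tool_pos: [0.4589, 0.2501, 0.0033]
tool_rot: [-2.29, 2.149, -0.001]
contact_force: [-1.3, -0.9, 6.5]
opening: 0.0121
grip_force: 80.6
```

>>> send_rows:
  rows:
    - [0, [0, 0, 0], 8]
    - [0, [0, 0, 0], 8]
    - [0, [0, 0, 0], 8]
    - [0, [0, 0, 0], 8]
    - [0, [0, 0, 0], 8]
    - [0, [0, 0, 0], 8]
    - [0, [0, 0, 0], 8]
    - [0, [0, 0, 0], 8]
    - [0, [0, 0, 0], 8]
    - [0, [0, 0, 0], 8]

```text
t: 46.35
tool_pos: [0.4594, 0.2497, 0.0033]
tool_rot: [-0.367, 3.118, -0.001]
contact_force: [-0.2, -1.7, 4.5]
opening: 0.012
grip_force: 80.7
```

Run:
```python
from h import *
o,Rm=st();print(o['wrist_torque'])
t=grab('top');P=cloud(t);H=hsv(t);F=t['frame'].astype(int)
a=np.radians(3.6);d=P[...,:2]-np.array((.5541,.256));q=np.stack([d[...,0]*np.cos(a)+d[...,1]*np.sin(a),-d[...,0]*np.sin(a)+d[...,1]*np.cos(a)],-1)
for y in(-.08,.08):
    m=(abs(q[...,1]-y)<.02)&(abs(P[...,2]-.029)<.005)&(F.min(-1)>120)&(q[...,0]>-.03)&(q[...,0]<.09)
    print(y,m.sum(),np.percentile(q[m][:,0],[2,98]).round(3) if m.sum() else '')
```

```text
t 46.35 tcp [0.4594 0.2497 0.0033] x [-0.973 -0.232 -0.002] y [-0.232  0.973 -0.001] z [ 0.002 -0.001 -1.   ] q [ 0.36  0.01  2.   -0.    1.13 -1.45] op 0.012 gf 80.73357224464417 F [-0.2 -1.7  4.5]
[-0.37972643  0.02191707  0.12034958]
-0.08 285 [-0.027  0.088]
0.08 254 [0.009 0.088]
```

>>> send_rows:
  rows:
    - [0, [0, 0, 0], 9]
    - [0, [0, 0, 0], 9]
    - [0, [0, 0, 0], 9]
    - [0, [0, 0, 0], 9]
    - [0, [0, 0, 0], 9]
    - [0, [0, 0, 0], 9]
    - [0, [0, 0, 0], 9]
    - [0, [0, 0, 0], 9]
    - [0, [0, 0, 0], 9]
    - [0, [0, 0, 0], 9]

```text
t: 47.65
tool_pos: [0.459, 0.249, 0.0033]
tool_rot: [1.943, 2.466, -0.001]
contact_force: [-1.5, -4.6, 7.3]
opening: 0.0123
grip_force: 81.1
```

>>> send_rows:
  rows:
    - [0, [0, 0, 0], 6]
    - [0, [0, 0, 0], 4]
    - [0, [0, 0, 0], 2]
    - [0, [0, 0, 0], 2]
    - [0, [0, 0, 0], 0]
    - [0, [0, 0, 0], 0]

```text
t: 48.4
tool_pos: [0.459, 0.249, 0.0033]
tool_rot: [2.216, 2.222, -0.002]
contact_force: [-1.8, -4.7, 7.8]
opening: 0.0122
grip_force: 90.0
```

Run:
```python
from h import *
o,Rm=st();print(o['wrist_torque'],'yhead',np.degrees(np.arctan2(Rm[1,1],Rm[0,1])))
```

```text
t 48.4 tcp [0.459  0.249  0.0033] x [-0.003  1.    -0.003] y [1.    0.003 0.001] z [ 0.001 -0.003 -1.   ] q [ 0.36  0.01  2.   -0.    1.13  0.36] op 0.0122 gf 89.96889350004494 F [-1.8 -4.7  7.8]
[-0.62223046  0.29662833  1.8296052 ] yhead 0.15339840928626464
```

>>> send_rows:
  rows:
    - [5, [0, 0, 0], 0]
    - [5, [0, 0, 0], 0]
    - [5, [0, 0, 0], 0]
    - [5, [0, 0, -3], 0]
    - [5, [0, 0, -5], 0]
    - [5, [0, 0, -6], 0]
    - [5, [0, 0, -6], 10]
    - [5, [0, 0, -6], 10]
    - [5, [0, 0, 0], 10]
    - [5, [0, 0, 0], 10]

```text
t: 49.65
tool_pos: [0.4588, 0.25, 0.2636]
tool_rot: [-2.855, -1.311, -0.004]
contact_force: [-0.0, 0.5, -1.3]
opening: 0.0501
grip_force: 0.0
```

>>> send_rows:
  rows:
    - [5, [0, 0, 0], 10]
    - [5, [0, 0, 0], 10]
    - [5, [0, 0, 0], 10]
    - [5, [0, 0, 0], 10]
    - [5, [0, 0, 0], 8]
    - [5, [0, 0, 0], 0]

```text
t: 50.4
tool_pos: [0.4582, 0.2498, 0.2621]
tool_rot: [3.141, 0.048, -0.001]
contact_force: [-0.3, 0.1, 0.0]
opening: 0.0501
grip_force: 0.0
```

Run:
```python
from h import *
o,Rm=st();im=grab('wrist','w11');P=cloud(im)
a=np.radians(3.6);F=im['frame'].astype(int);d=P[...,:2]-np.array((.5541,.256));q=np.stack([d[...,0]*np.cos(a)+d[...,1]*np.sin(a),-d[...,0]*np.sin(a)+d[...,1]*np.cos(a)],-1)
inframe(im)
for y in(-.08,.08):
    for x in (.022,): 
        m=(abs(q[...,1]-y)<.035)&(abs(q[...,0]-x)<.015)&(P[...,2]>.026);print('y edges',np.percentile(q[m][:,1],[2,50,98]).round(4),'z',np.median(P[m][:,2]).round(4))
    m=(abs(q[...,1]-y)<.015)&(P[...,2]>.02)&(abs(q[...,0]-.03)<.07)&(F.min(-1)<70);print('dark(label plug) x',np.percentile(q[m][:,0],[5,50,95]).round(3))
for s,c,m in blobs(im,(0,170,50),(6,255,255),300): wrect(im,m&(abs(P[...,2]-.058)<.003),.058,'bar')
m=(abs(P[...,2]-.021)<.004)&(np.hypot(P[...,0]-.478,P[...,1])<.06)
if m.sum()>50: wrect(im,m,.021,'done')
```

```text
t 50.4 tcp [0.4582 0.2498 0.2621] x [ 1.     0.031 -0.   ] y [ 0.031 -1.     0.   ] z [-0. -0. -1.] q [ 0.36 -0.23  1.77  0.    1.6   1.9 ] op 0.0501 gf 0.0 F [-0.3  0.1  0. ]
lane -0.08 n 4063 frame ctr [ 30.3 -80.3] [98.4 64.1] 0.0 z [0.0287 0.0302 0.0317]
lane 0 n 870 frame ctr [71.4  0.2] [64.4 16.1] 89.9 z [0.0289 0.0304 0.0319]
lane 0.08 n 4001 frame ctr [30.4 81.5] [64.4 98.4] 88.2 z [0.0287 0.0303 0.0317]
y edges [-0.105  -0.08   -0.0547] z 0.0301
dark(label plug) x [-0.017 -0.013 -0.009]
y edges [0.0554 0.0802 0.1052] z 0.0302
dark(label plug) x [-0.016 -0.013 -0.008]
bar n 424 ctr [459.1 250.7] size [13.7 58.1] ang 1.8
bar n 13 ctr [71.2 13.1] size [ 2.1 20.8] ang 1.8
done n 2512 ctr [478.6   5.1] size [53.7 83.6] ang 88.7
```

View pics/w11.png

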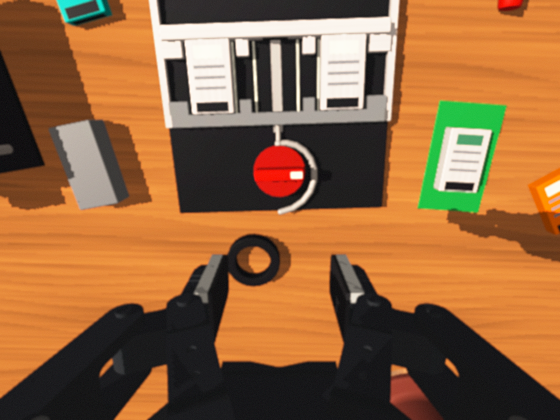

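The picture shows the hook drawn with the jaw in tight. Both units sit squarely at the header at px (210,75) and (343,72), and the finished unit is on the mat at (463,160). Handing in.

```bash
python3 -c "
from station import ctrl
print(ctrl.finish_job())"
```

```text
the job is handed in; nothing more can be done
None
```

The job is handed in, though no verdict came back: the finished unit is on the green mat, both white-label units are docked in the two outer lanes, and the cam is turned to its locked stop with the jaw drawn in.

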